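Set out the bone-screw practice bench

ROBOT

A 7-joint arm with a two-finger parallel gripper is mounted at the origin on the work surface. World frame = base frame: x ahead of the robot, y to its left, z up, the work surface at z = 0. Lengths are in m, angles in rad, forces in N, time in s.
With the tool pointing down it reaches from about 0.425 to 0.875 m from the base axis. Payload 4.7 kg.
Tool frame: the origin (TCP) lies on the centre line of the jaws, within the pads' length; the fingertips stand 19 mm ahead of it and the grasp point (between the pads) is the TCP (env.tcp_to_tips is the distance from the TCP to the fingertips, in m); z points along the fingers, y is the direction in which the jaws open and shut (so a half turn about z gives the same grasp; the last joint's range is limited). The gripper opens to 87 mm and grips with 3 to 60 N. Pads are 19 mm wide; open, the fingers measure 117 mm over their backs; the gripper's body (75 mm by 190 mm) begins 51 mm behind the grasp point.
Start: joints at [-1.305, 0.321, -0.07, 1.45, 0.023, 1.371, -0.057], TCP at [0.162, 0.63, 0.242] pointing down, gripper open.
Joint ranges: [-2.86, 2.86], [-0.3, 2.09], [-1.38, 1.24], [0.06, 2.45], [-1.56, 4.7], [0.09, 2.05], [-2.69, 2.69]. Speed limits (rad/s): [2.57, 2.57, 3.14, 3.14, 3.14, 3.14, 3.14].

INTERFACE

Orientations are given as a rotation vector (axis times angle).
In Python, from station import status, optics, env, finder gives the robot as it stands.
- The arm moves only by the shell command python3 -m creep 'ROWS' [OPENING] [FORCE]. ROWS is JSON, one flat list of numbers, 6 for each row, row after row: the shift along the tool's x, y, z in mm, then the turn, a rotation vector about the tool's x, y, z in rad. A call has 1 to 20 rows; each row is the pose to reach, as a shift and turn from the pose commanded when the call began, along the tool's axes at that moment; what a row does not reach only later rows make up. A row lasts 1/10 s, in which the tool goes at most 50 mm and 8.59 degrees, less where a joint would pass 70% of its speed; a pose out of reach is approached as far as the arm can. A call with a gripper value outside its range is refused whole. OPENING is the gripper command: -1 is shut, 1 is fully open, values between are in proportion, set as the call begins (- or left out, the last holds). The fingers move at their own pace and stop on an object; FORCE is the grip in N (left out, the last holds). Time passes only in rows, so rows that repeat a pose let the fingers close. It gives the time, the measured TCP pose, the force and the opening at its end, in the units of the state.
- status.observe(): the state, without advancing time (a new reading comes with each control period).
- optics.get_image(name): name is "side" or "top" or "wrist"; returns a dict with "image" (420x560x3 uint8, red, green, blue), "intrinsics" (3x3 intrinsics, pixels), "D" ([k1, k2, p1, p2, k3] as OpenCV has them; the pictures are not rectified), "R" (3x3) and "t" (3): a world point X has camera coordinates R X + t; the wrist camera has in their place "T_tool_cam" (4x4, takes a point from camera to tool coordinates, whose origin is the TCP and whose axes are the flange's). Camera axes: x right, y down, z forward; pixel columns grow to the right and rows downward; lengths in m; the calibration is good to about 2 mm. A picture is of the moment at which its call begins: read the wrist's pose just before it. There is no depth.
- env.hand_in(): hands the job in, once; it reports no verdict.
Trained networks look in the newest picture that a camera, given by its name, has taken for a name from the list of things; names that differ only in an ending like _2 or _b are one class to them, and where a whole thing is asked for, a point or a joint stands for the part that bears it (a point fixed in the world has none). Each returns a list of dicts, best first, with "p" (0 to 1); they miss things now and then, are a little off and sometimes report something else, mostly with a low value. They report only what shows in the picture. A call takes as long as a camera call. They do not tell look-alikes from the thing itself.
- finder.regions_of(target, camera): "mask" (420x560 bool, what is visible of it).
- finder.mark_of(target, camera): "centre" ([x, y, z] in m, in world coordinates, good to about 4 mm: a listed point, or the origin of a listed thing).
The state is a dict: "clock": time; "qpos": joint angles; "dq": joint speeds; "joint_torque": joint torques, N m; "tool_pos": TCP position; "ee_rot": TCP orientation; "wrist_force": force on the tool from outside, world axes, zero at the start; "ft_torque": the same for the moment, N m; "finger_gap": opening from 0.0 (shut) to 1.0 (fully open).
Only numpy, scipy, OpenCV 4.12 (cv2) and the standard library are available. Lean on these libraries where they do the work, as an engineer would, in place of code of your own. Each camera call takes 0.05 s, during which the arm holds its last target. There are 200 camera calls.

TASK

Set up the bench for the bone-screw practical: stand both screw vials upright in the wells of the grey rack, one in each, and take the screw chart out of the way and lean it, pictures up, against the cream power unit with its foot on the table against the stop strip, square to it and about in its middle. Line up all the practice blocks in one closed row in the angle of the aluminium rail: long sides flush against the fence, the first one up against the end stop and each next one touching its neighbour with no gaps, all flat on the table. Leave the yellow bin, the forceps and the phone where they are.

Things in the scene. Friction and masses are not known exactly. Their poses are not given: they have to be found in the camera images.
- rail: Fixed L-shaped aluminium rail on the table, 10 mm high. Origin: inner corner of the L, at table level. Long leg (fence, 12 mm thick) runs 360 mm from the corner along its -y, working face at its x = 0; short leg (end stop, 80 mm long, 12 mm thick) runs along its -x, working face at its y = 0. The blocks belong in the angle, at negative x and y.
- chart: Loose screw-length chart: stiff white plastic strip 190 x 45 x 10 mm (its x, y, z), about 0.11 kg, flat dark screw pictures on its top face (+z). Origin: centre of its underside. At the start it lies flat, pictures up, before the rail's fence, where the blocks must go. Either end may be its foot.
- chart_end_a (a point): Middle of the underside edge at the chart's -x end (95 mm from its origin).
- chart_end_b (a point): Middle of the underside edge at the chart's +x end (95 mm from its origin).
- stand: Fixed cream power unit and foot stop. Origin: middle of the stop's inner face, at table level; x to the unit, y along the stop, z up. Stop: aluminium strip, 120 mm in y, 14 high, x = -12 to 0 mm. Unit: front face at x = 105 mm, 70 high, 120 wide, 75 deep. The chart's foot stands on the table between them; leaning on the unit's top front edge it slopes about 35 degrees from level.
- block0: Loose practice block (3 to 5 of these are present, all alike): plywood plinth with a white hard-foam top and a round bone-coloured inlay, a plain block 50 x 70 x 40 mm (its x, y, z), 0.09 to 0.18 kg. Origin: centre of its underside; z up. In the row its 70 mm side lies along the fence.
- block1: Loose practice block (3 to 5 of these are present, all alike): plywood plinth with a white hard-foam top and a round bone-coloured inlay, a plain block 50 x 70 x 40 mm (its x, y, z), 0.09 to 0.18 kg. Origin: centre of its underside; z up. In the row its 70 mm side lies along the fence.
- block2: Loose practice block (3 to 5 of these are present, all alike): plywood plinth with a white hard-foam top and a round bone-coloured inlay, a plain block 50 x 70 x 40 mm (its x, y, z), 0.09 to 0.18 kg. Origin: centre of its underside; z up. In the row its 70 mm side lies along the fence.
- block3: Loose practice block (3 to 5 of these are present, all alike): plywood plinth with a white hard-foam top and a round bone-coloured inlay, a plain block 50 x 70 x 40 mm (its x, y, z), 0.09 to 0.18 kg. Origin: centre of its underside; z up. In the row its 70 mm side lies along the fence.
- block4: Loose practice block (3 to 5 of these are present, all alike): plywood plinth with a white hard-foam top and a round bone-coloured inlay, a plain block 50 x 70 x 40 mm (its x, y, z), 0.09 to 0.18 kg. Origin: centre of its underside; z up. In the row its 70 mm side lies along the fence.
- vial0: Loose closed screw vial standing upright: a cylinder 30 mm in diameter and 90 mm high, clear with a white cap (cap 31 mm wide to look at), 0.09 kg. Origin: centre of its underside; z up. Both vials are alike.
- vial1: Loose closed screw vial standing upright: a cylinder 30 mm in diameter and 90 mm high, clear with a white cap (cap 31 mm wide to look at), 0.09 kg. Origin: centre of its underside; z up. Both vials are alike.
- rack_hole0 (a point): Centre of the mouth of a round well in the fixed grey rack, a block 60 x 120 x 40 mm. The well is 37 mm wide and 34 mm deep (its floor 6 mm above the table), mouth 40 mm above the table; the two wells are 60 mm apart along the rack's length, on its middle line. x is across the rack, y along it. Any vial may go in either well.
- rack_hole1 (a point): Centre of the mouth of a round well in the fixed grey rack, a block 60 x 120 x 40 mm. The well is 37 mm wide and 34 mm deep (its floor 6 mm above the table), mouth 40 mm above the table; the two wells are 60 mm apart along the rack's length, on its middle line. x is across the rack, y along it. Any vial may go in either well.
- sharps_bin: Yellow disposal bin with a white lid, 92 x 92 x 150 mm, loose; not part of the job. Origin: centre of its underside.
- forceps: Steel forceps, 130 mm long, lying loose; not part of the job.
- phone: Black phone, 72 x 148 x 9 mm, lying loose beyond the rail; not part of the job.
Things that resemble listed ones, but are neither listed nor needed, are in the scene too. Leave any red look-alike of the block4 alone.

How it is judged:
At the end, for the whole second after the job is handed in: Blocks flat, centres 25 mm (+-4) from the fence, within 3.4 deg of it, and 35, 105, 175, .. mm (+-6) from the end stop, no place skipped. Chart pictures up, sloping 31 to 39 deg, square within 9 deg; its lower edge on the table 15 mm or less from the stop, 35 from its middle. Vials upright in wells (x of block0 in the frame of rail between -0.029 and -0.021 m and angle between the y axis of each of block0, block1, block2, block3, block4 and the y axis of rail, either way round below 0.06 rad and angle between each of block0, block1, block2, block3, block4's own z axis and vertical below 0.06 rad and height (world z) of each of block0, block1, block2, block3, block4 below 0.006 m and linear speed of each of block0, block1, block2, block3, block4, chart, vial0, vial1 below 0.01 m/s and (y of block0 in the frame of rail between -0.041 and -0.029 m or y of block0 in the frame of rail between -0.111 and -0.099 m or y of block0 in the frame of rail between -0.181 and -0.169 m or y of block0 in the frame of rail between -0.251 and -0.239 m or y of block0 in the frame of rail between -0.321 and -0.309 m) and x of block1 in the frame of rail between -0.029 and -0.021 m and (y of block1 in the frame of rail between -0.041 and -0.029 m or y of block1 in the frame of rail between -0.111 and -0.099 m or y of block1 in the frame of rail between -0.181 and -0.169 m or y of block1 in the frame of rail between -0.251 and -0.239 m or y of block1 in the frame of rail between -0.321 and -0.309 m) and x of block2 in the frame of rail between -0.029 and -0.021 m and (y of block2 in the frame of rail between -0.041 and -0.029 m or y of block2 in the frame of rail between -0.111 and -0.099 m or y of block2 in the frame of rail between -0.181 and -0.169 m or y of block2 in the frame of rail between -0.251 and -0.239 m or y of block2 in the frame of rail between -0.321 and -0.309 m) and x of block3 in the frame of rail between -0.029 and -0.021 m and (y of block3 in the frame of rail between -0.041 and -0.029 m or y of block3 in the frame of rail between -0.111 and -0.099 m or y of block3 in the frame of rail between -0.181 and -0.169 m or y of block3 in the frame of rail between -0.251 and -0.239 m or y of block3 in the frame of rail between -0.321 and -0.309 m) and x of block4 in the frame of rail between -0.029 and -0.021 m and (y of block4 in the frame of rail between -0.041 and -0.029 m or y of block4 in the frame of rail between -0.111 and -0.099 m or y of block4 in the frame of rail between -0.181 and -0.169 m or y of block4 in the frame of rail between -0.251 and -0.239 m or y of block4 in the frame of rail between -0.321 and -0.309 m) and (y of block0 in the frame of rail between -0.041 and -0.029 m or y of block1 in the frame of rail between -0.041 and -0.029 m or y of block2 in the frame of rail between -0.041 and -0.029 m or y of block3 in the frame of rail between -0.041 and -0.029 m or y of block4 in the frame of rail between -0.041 and -0.029 m) and (y of block0 in the frame of rail between -0.111 and -0.099 m or y of block1 in the frame of rail between -0.111 and -0.099 m or y of block2 in the frame of rail between -0.111 and -0.099 m or y of block3 in the frame of rail between -0.111 and -0.099 m or y of block4 in the frame of rail between -0.111 and -0.099 m) and (y of block0 in the frame of rail between -0.181 and -0.169 m or y of block1 in the frame of rail between -0.181 and -0.169 m or y of block2 in the frame of rail between -0.181 and -0.169 m or y of block3 in the frame of rail between -0.181 and -0.169 m or y of block4 in the frame of rail between -0.181 and -0.169 m) and (not (y of block0 in the frame of rail between -0.321 and -0.309 m or y of block1 in the frame of rail between -0.321 and -0.309 m or y of block2 in the frame of rail between -0.321 and -0.309 m or y of block3 in the frame of rail between -0.321 and -0.309 m or y of block4 in the frame of rail between -0.321 and -0.309 m) or (y of block0 in the frame of rail between -0.251 and -0.239 m or y of block1 in the frame of rail between -0.251 and -0.239 m or y of block2 in the frame of rail between -0.251 and -0.239 m or y of block3 in the frame of rail between -0.251 and -0.239 m or y of block4 in the frame of rail between -0.251 and -0.239 m)) and ((x of chart_end_a in the frame of stand between -0.001 and 0.015 m and y of chart_end_a in the frame of stand between -0.035 and 0.035 m and height (world z) of chart_end_a below 0.007 m) or (x of chart_end_b in the frame of stand between -0.001 and 0.015 m and y of chart_end_b in the frame of stand between -0.035 and 0.035 m and height (world z) of chart_end_b below 0.007 m)) and angle between chart's own z axis and vertical between 0.546 and 0.686 rad and angle between the y axis of chart and the y axis of stand, either way round below 0.17 rad and (horizontal distance between vial0 and rack_hole0 below 0.007 m or horizontal distance between vial0 and rack_hole1 below 0.007 m) and height (world z) of each of vial0, vial1 below 0.01 m and angle between each of vial0, vial1's own z axis and vertical below 0.1 rad and (horizontal distance between vial1 and rack_hole0 below 0.007 m or horizontal distance between vial1 and rack_hole1 below 0.007 m)); the robot touches nothing.
It fails at once if the sharps bin is moved by more than 25 mm (distance of sharps_bin from where it was at the start of the episode above 0.025 m).
It fails at once if the forceps is moved by more than 25 mm (distance of forceps from where it was at the start of the episode above 0.025 m).
It fails at once if the phone is moved by more than 25 mm (distance of phone from where it was at the start of the episode above 0.025 m).
Of block0, block1, block2, block3, block4 only 3 to 5 are there at a start; the rules pass over those that are not, and their reading is None.
At some moment in a run one of block0, block1, block2, block3, block4 may be knocked a few centimetres aside while the robot is not near it.
It also fails if it takes over 208 s, if anything falls off the work surface, if the arm or the gripper's body presses on something with over 40 N, if the wrist force passes 120 N, or if a joint passes its speed limit or range.

## Working session

There is one attempt and no reset: what is moved stays moved. The work goes in short steps, Python scripts to look and compute and a shell command to move; the robot and the scene stay as the last step left them, time stands still between calls to the robot, and variables do not carry over. Pictures are saved under pics/ and viewed, about 12 in all and at most 16, crops included, and the job is handed in when it is done.

```bash
ls; mkdir -p pics; python3 - <<'E'
from station import status, optics, env, finder
import cv2
s=status.observe();print({k:(v if not hasattr(v,'round') else v) for k,v in s.items()})
for c in ['top','side']:
    d=optics.get_image(c);cv2.imwrite(f'pics/{c}0.png',d['image'][:,:,::-1]);print(c,d['intrinsics'],d['R'],d['t'],d['D'])
    for n in ['block0','chart','chart_end_a','chart_end_b','rail','stand','vial0','rack_hole0','sharps_bin','forceps','phone']:
        print(n,[([round(float(x),4) for x in m['centre']],round(m['p'],2)) for m in finder.mark_of(n,c)])
E
```

```text
pics
{'clock': 0.0, 'qpos': array([-1.30490143,  0.32181385, -0.0701076 ,  1.45165697,  0.0225854 ,
        1.37077792, -0.05686716]), 'dq': array([ 0.0003707 , -0.00026046,  0.00055414, -0.00160208, -0.00136009,
       -0.00096028, -0.00107631]), 'joint_torque': array([-7.99291070e-05, -4.91314030e+01, -4.03922265e-01, -3.12512076e+01,
       -6.39229151e-02,  4.41275525e-02,  1.57086552e-04]), 'tool_pos': array([0.16184472, 0.62900797, 0.24047663]), 'ee_rot': array([-3.94326768e-01, -3.11658423e+00,  2.92463095e-03]), 'wrist_force': array([ 0.71178918, -0.5383125 , -0.70857044]), 'ft_torque': array([-0.044281  , -0.0179639 , -0.07594105]), 'finger_gap': 1.0013750283889256}
top [[431.71800583   0.         280.58162013]
 [  0.         431.71800583 203.59113055]
 [  0.           0.           1.        ]] [[-0.08038505 -0.99675814 -0.00338512]
 [-0.97607476  0.07940445 -0.20241787]
 [ 0.20203045 -0.01296724 -0.97929339]] [0.03210645 0.56189846 1.10960787] [-0.13020083  0.          0.          0.          0.        ]
block0 [([0.4674, 0.2285, -0.0003], 0.96), ([0.4724, 0.1104, -0.0043],
[... 1806 characters left out ...]
.3395, 0.0401], 0.37), ([0.5141, 0.462, 0.001], 0.33), ([0.4004, 0.5233, 0.0023], 0.28)]
chart [([0.597, 0.1468, 0.0048], 0.7), ([0.4219, -0.338, 0.0393], 0.32)]
chart_end_a [([0.5873, 0.243, -0.0017], 0.95), ([0.6105, 0.0504, -0.0012], 0.84)]
chart_end_b [([0.5873, 0.243, -0.0017], 0.95), ([0.6105, 0.0504, -0.0012], 0.84)]
rail []
stand [([0.5458, -0.2912, -0.0046], 0.65), ([0.4317, -0.2774, 0.0379], 0.22)]
vial0 [([0.5116, 0.457, -0.0003], 0.66), ([0.6017, 0.3866, 0.0017], 0.58)]
rack_hole0 [([0.4235, -0.336, 0.0384], 0.84), ([0.4374, -0.2768, 0.0397], 0.64)]
sharps_bin [([0.5915, -0.5057, -0.0012], 0.86), ([0.6591, 0.3032, 0.0013], 0.7)]
forceps []
phone [([0.7964, 0.042, -0.0013], 0.57)]
```

View pics/top0.png

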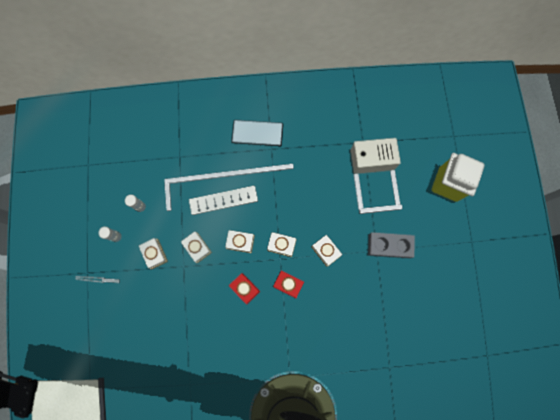

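View pics/side0.png

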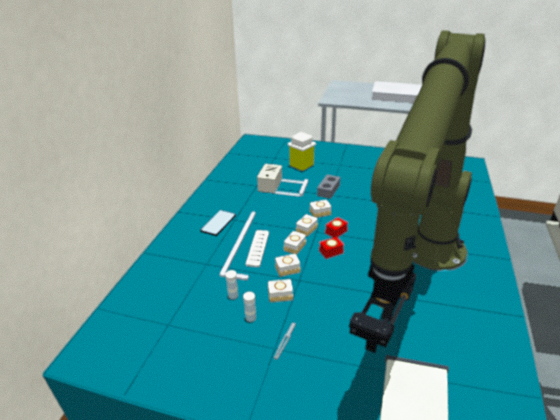

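```bash
cat > h.py <<'E'
from station import status, optics, env, finder
import cv2, numpy as np
from scipy.spatial.transform import Rotation as Ro
def cam(name):
    s=status.observe(); d=optics.get_image(name)
    if name=='wrist':
        T=np.eye(4);T[:3,:3]=Ro.from_rotvec(s['ee_rot']).as_matrix();T[:3,3]=s['tool_pos']
        W=np.linalg.inv(T@d['T_tool_cam']); d['R'],d['t']=W[:3,:3],W[:3,3]
    return d
def bev(d,z,x0,x1,y0,y1,s=1.0):
    """rectified plane view, s px per mm; row=(x1-x), col=(y1-y); robot at bottom, world y to left"""
    h,w=int((x1-x0)*1000*s),int((y1-y0)*1000*s)
    X,Y=np.meshgrid(x1-(np.arange(h)+.5)/1000/s, y1-(np.arange(w)+.5)/1000/s,indexing='ij')
    P=np.stack([X,Y,np.full_like(X,z)],-1).reshape(-1,3)
    p,_=cv2.projectPoints(P,cv2.Rodrigues(d['R'])[0],d['t'],d['intrinsics'],d['D'])
    m=p.reshape(h,w,2).astype(np.float32)
    return cv2.remap(d['image'],m[...,0],m[...,1],cv2.INTER_CUBIC)
def px2w(c,r,x1,y1,s=1.0): return x1-(r+.5)/1000/s, y1-(c+.5)/1000/s
def rects(img,x1,y1,s=1.0,lo=150,amin=300):
    hsv=cv2.cvtColor(img,cv2.COLOR_RGB2HSV); m=((hsv[...,2]>lo)&(hsv[...,1]<75)).astype(np.uint8)
    m=cv2.morphologyEx(m,cv2.MORPH_CLOSE,np.ones((5,5),np.uint8))
    out=[]
    for c in cv2.findContours(m,cv2.RETR_EXTERNAL,cv2.CHAIN_APPROX_NONE)[0]:
        if cv2.contourArea(c)<amin*s*s: continue
        (cx,cy),(w,h),a=cv2.minAreaRect(c)
        if w<h: w,h,a=h,w,a+90     # a: long axis angle, image (col,row)
        x,y=px2w(cx,cy,x1,y1,s)
        # image dir (cos a, sin a) = (-dy, -dx)
        ang=np.degrees(np.arctan2(np.cos(np.radians(a)),np.sin(np.radians(a))))  # atan2(dy,dx)
        out.append((round(x,4),round(y,4),round(w/s,1),round(h/s,1),round((ang)%180,1)))  # long-axis world angle
    return out
def state():
    s=status.observe();R=Ro.from_rotvec(s['ee_rot']).as_matrix()
    print('t',round(s['clock'],1),'tcp',np.round(s['tool_pos'],4),'yawY',round(np.degrees(np.arctan2(R[1,1],R[0,1])),1),'z',np.round(R[:,2],3),'F',np.round(s['wrist_force'],1),'gap',round(s['finger_gap'],3),'q',np.round(s['qpos'],2));return s
def to(x,y,z,yaw,pitch=0.):
    """shift/turn rows from current pose to world pose with tool y at yaw deg; tool tilted by pitch deg about tool y"""
    s=status.observe();R=Ro.from_rotvec(s['ee_rot'])
    a=np.radians(yaw);ty=np.array([np.cos(a),np.sin(a),0]);tz=np.array([0,0,-1.]);tx=np.cross(ty,tz)
    T=Ro.from_matrix(np.stack([tx,ty,tz],1))*Ro.from_rotvec([0,np.radians(pitch),0])
    print('shift',np.round(R.inv().apply(np.array([x,y,z])-s['tool_pos'])*1000,1),'turn',np.round((R.inv()*T).as_rotvec(),3))
E
python3 - <<'E'
from h import *
B=(.38,.80,-.40,.42)
out=[]
for c in ['top','side']:
    d=cam(c)
    for z in (.01,.04):
        im=bev(d,z,*B); print(c,z,*rects(im,.80,.42),sep='\n ')
        if z==.01: out.append(im)
big=cv2.resize(np.vstack(out),None,fx=.7,fy=.7,interpolation=cv2.INTER_AREA)
cv2.imwrite('pics/bev.png',big[:,:,::-1])
E
```

```text
top
 0.01
 (0.4328, -0.1313, 71.9, 51.1, np.float64(32.7))
 (0.4598, -0.0068, 71.6, 52.6, np.float64(70.3))
 (0.4625, 0.3582, 71.5, 51.8, np.float64(21.8))
 (0.4778, 0.1091, 72.9, 52.1, np.float64(75.1))
 (0.4714, 0.2339, 72.2, 51.3, np.float64(32.5))
 (0.5974, 0.1482, 193.2, 47.8, np.float64(97.5))
 (0.618, 0.4095, 33.0, 20.0, np.float64(0.0))
 (0.5869, -0.2924, 125.9, 116.1, np.float64(91.4))
 (0.6348, 0.1269, 374.8, 93.5, np.float64(92.5))
 (0.7024, -0.3058, 127.0, 80.1, np.float64(91.7))
 (0.7823, 0.0391, 140.2, 51.1, np.float64(83.3))
top
 0.04
 (0.4301, -0.128, 70.1, 50.0, np.float64(32.9))
 (0.4565, -0.0065, 70.0, 51.3, np.float64(70.3))
 (0.4592, 0.3494, 69.8, 50.5, np.float64(21.8))
 (0.4737, 0.1066, 71.0, 50.7, np.float64(75.5))
 (0.4679, 0.2279, 70.1, 50.3, np.float64(32.7))
 (0.5906, 0.1446, 188.4, 46.5, np.float64(97.5))
 (0.611, 0.4045, 33.0, 30.0, np.float64(0.0))
 (0.58, -0.2851, 122.9, 113.2, np.float64(91.1))
 (0.6282, 0.124, 365.3, 90.5, np.float64(92.9))
 (0.6931, -0.298, 123.9, 78.1, np.float64(91.4))
 (0.7758, 0.0374, 137.5, 61.3, np.float64(84.3))
side
 0.01
 (
[... 484 characters left out ...]
(104.9))
 (0.72, -0.3605, 89.0, 78.0, np.float64(0.0))
 (0.776, 0.039, 147.0, 47.0, np.float64(90.0))
side
 0.04
 (0.4335, -0.3128, 110.8, 54.5, np.float64(81.0))
 (0.4282, -0.1161, 87.7, 77.2, np.float64(118.4))
 (0.4555, 0.0034, 101.8, 69.9, np.float64(70.3))
 (0.4581, 0.3593, 77.1, 73.1, np.float64(112.2))
 (0.471, 0.1169, 102.5, 68.7, np.float64(77.5))
 (0.4673, 0.2367, 80.9, 75.2, np.float64(119.2))
 (0.538, 0.4075, 37.0, 24.0, np.float64(0.0))
 (0.5858, 0.1859, 198.1, 49.3, np.float64(97.6))
 (0.5767, -0.2398, 143.1, 116.9, np.float64(91.5))
 (0.6495, 0.2053, 442.8, 90.3, np.float64(104.9))
 (0.7029, -0.3351, 130.7, 85.3, np.float64(91.2))
 (0.767, 0.077, 145.0, 65.0, np.float64(90.0))
```

View pics/bev.png

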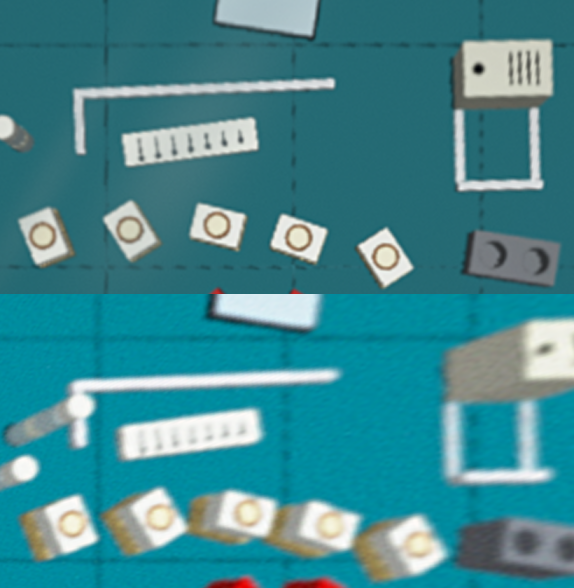

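```bash
python3 - <<'E'
from h import *
d=cam('top')
ds=cam('side')
# caps at z=.09
for n,D in (('top',d),('side',ds)):
    im=bev(D,.09,.47,.65,.33,.52,2); g=cv2.cvtColor(im,cv2.COLOR_RGB2GRAY)
    c=cv2.HoughCircles(cv2.GaussianBlur(g,(5,5),0),cv2.HOUGH_GRADIENT,1,60,param1=60,param2=12,minRadius=26,maxRadius=36)
    print('cap',n,[(np.round(px2w(a,b,.65,.52,2),4),r/2) for a,b,r in c[0][:4]] if c is not None else None)
    im2=bev(D,.04,.37,.49,-.42,-.20,2); g=cv2.cvtColor(im2,cv2.COLOR_RGB2GRAY)
    c=cv2.HoughCircles(cv2.GaussianBlur(g,(5,5),0),cv2.HOUGH_GRADIENT,1,80,param1=60,param2=12,minRadius=32,maxRadius=42)
    print('well',n,[(np.round(px2w(a,b,.49,-.20,2),4),r/2) for a,b,r in c[0][:4]] if c is not None else None)
    cv2.imwrite(f'pics/c_{n}.png',np.hstack([im[:240],im2])[:,:,::-1])
a=np.vstack([cv2.imread('pics/c_top.png'),cv2.imread('pics/c_side.png')]);cv2.imwrite('pics/c.png',a)
# line centroids, z=.01
g=cv2.cvtColor(bev(d,.01,.50,.72,-.38,.35,2),cv2.COLOR_RGB2GRAY).astype(float)
def fit(xa,xb,ya,yb,axis):
    r0,r1=[int((.72-v)*2000) for v in (xb,xa)];c0,c1=[int((.35-v)*2000) for v in (yb,ya)]
    s=g[r0:r1,c0:c1]; w=np.clip(s-np.median(s)-30,0,None)
    R,C=np.mgrid[r0:r1,c0:c1]
    X,Y=px2w(C,R,.72,.35,2)
    if axis=='y': t=Y.mean(0);v=(X*w).sum(0)/w.sum(0)   # x as fn of y
    else: t=X.mean(1);v=(Y*w).sum(1)/w.sum(1)
    p=np.polyfit(t,v,1);res=v-np.polyval(p,t);k=abs(res)<.003;p=np.polyfit(t[k],v[k],1)
    return p.round(4),round(res.std(),4),np.round((t[0],t[-1]),3)
print('fence x(y)',fit(.635,.70,-.03,.27,'y'))
print('endstop y(x)',fit(.59,.645,.28,.335,'x'))
print('stop x(y)',fit(.52,.56,-.325,-.255,'y'))
print('barL',fit(.565,.625,-.255,-.215,'x'),'barR',fit(.565,.625,-.37,-.33,'x'))
E
```

```text
cap top [(array([0.517 , 0.4615], dtype=float32), np.float32(15.35)), (array([0.599, 0.388], dtype=float32), np.float32(14.95))]
well top [(array([ 0.433, -0.277], dtype=float32), np.float32(18.85)), (array([ 0.4245, -0.3375], dtype=float32), np.float32(18.25))]
cap side [(array([0.5195, 0.4625], dtype=float32), np.float32(16.05)), (array([0.6015, 0.3885], dtype=float32), np.float32(17.15))]
well side None
fence x(y) (array([-0.0402,  0.6787]), np.float64(0.0002), array([ 0.27, -0.03]))
endstop y(x) (array([0.0442, 0.2792]), np.float64(0.0004), array([0.645, 0.59 ]))
stop x(y) (array([-0.0226,  0.5292]), np.float64(0.0004), array([-0.255, -0.325]))
barL (array([ 0.0223, -0.25  ]), np.float64(0.0001), array([0.625, 0.565])) barR (array([ 0.0253, -0.359 ]), np.float64(0.0001), array([0.625, 0.565]))
```

View pics/c.png

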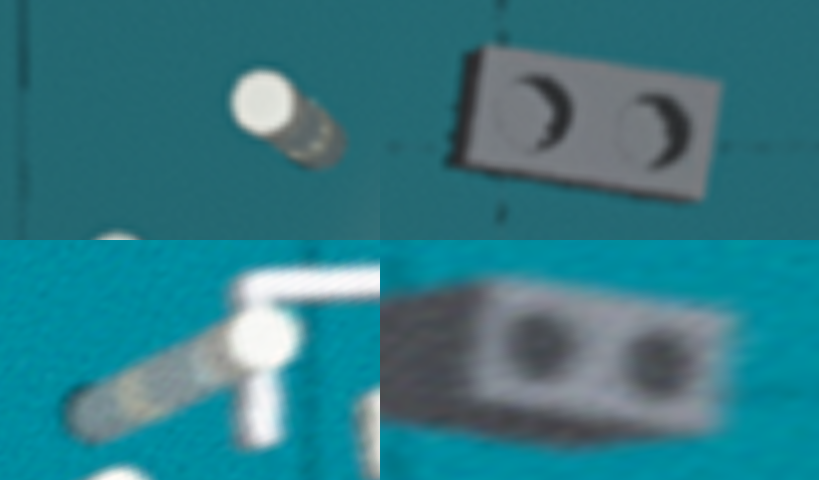

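```bash
python3 -c "
from h import *
state(); to(.518,.462,.16,0)"
```

```text
t 1.4 tcp [0.162  0.6295 0.2416] yawY 75.6 z [ 0.  0. -1.] F [-0.4  0.2  0. ] gap 0.996 q [-1.3   0.32 -0.07  1.45  0.02  1.37 -0.06]
shift [-386.6  -73.5   81.6] turn [ 0.    -0.     1.319]
```

```bash
python3 -m creep '[-39,-7,8,0,0,0.132, -77,-15,16,0,0,0.264, -116,-22,25,0,0,0.396, -155,-29,33,0,0,0.528, -193,-37,41,0,0,0.66, -232,-44,49,0,0,0.792, -271,-51,57,0,0,0.923, -309,-59,65,0,0,1.055, -348,-66,73,0,0,1.187, -386.6,-73.5,81.6,0,0,1.319, -386.6,-73.5,81.6,0,0,1.319, -386.6,-73.5,81.6,0,0,1.319, -386.6,-73.5,81.6,0,0,1.319]' 1 20
python3 -c "
from h import *
state(); to(.518,.462,.07,0)"
```

```text
clock: 2.7
tool_pos: [0.5168, 0.4634, 0.16]
ee_rot: [-2.218, -2.223, -0.0]
wrist_force: [0.8, -0.1, 0.4]
finger_gap: 1.002
t 2.7 tcp [0.5168 0.4634 0.16  ] yawY 0.1 z [-0.001  0.001 -1.   ] F [ 0.8 -0.1  0.4] gap 1.002 q [-0.97  0.46  0.28  1.44 -0.13  1.26 -0.68]
shift [-1.5  1.3 90. ] turn [-0.001 -0.001  0.002]
```

```bash
python3 -m creep '[0,0,45,0,0,0, 0,0,80,0,0,0, 0,0,90,0,0,0, 0,0,90,0,0,0, 0,0,90,0,0,0]'
python3 -m creep '[0,0,0,0,0,0, 0,0,0,0,0,0, 0,0,0,0,0,0, 0,0,0,0,0,0, 0,0,0,0,0,0, 0,0,0,0,0,0]' -1 25
python3 -m creep '[0,0,-40,0,0,0, 0,0,-85,0,0,0, 0,0,-90,0,0,0]'
python3 -c "
from h import *
state(); to(.433,-.2775,.16,-8.3)"
```

```text
clock: 3.2
tool_pos: [0.5185, 0.4635, 0.072]
ee_rot: [-2.22, -2.223, -0.005]
wrist_force: [0.7, 0.6, 0.9]
finger_gap: 0.994
clock: 3.8
tool_pos: [0.5181, 0.462, 0.07]
ee_rot: [-2.222, -2.221, -0.0]
wrist_force: [0.1, -0.2, 0.1]
finger_gap: 0.541
clock: 4.1
tool_pos: [0.521, 0.4642, 0.1672]
ee_rot: [2.222, 2.221, 0.018]
wrist_force: [0.7, -0.5, -0.0]
finger_gap: 0.264
t 4.1 tcp [0.521  0.4642 0.1672] yawY -0.0 z [ 0.008  0.008 -1.   ] F [ 0.7 -0.5 -0. ] gap 0.264 q [-0.97  0.46  0.29  1.43 -0.13  1.26 -0.68]
shift [-7.418e+02 -8.790e+01  7.000e-01] turn [ 0.007 -0.008  0.145]
```

```bash
python3 -m creep '[0,0,0,0,0,0, 0,0,0,0,0,0, 0,0,0,0,0,0]' 0.3
python3 - <<'E'
from h import *
state()
for c in ('top','side','wrist'):
    d=cam(c)
    if c!='top': cv2.imwrite(f'pics/v_{c}.png',d['image'][:,:,::-1])
    print(c,[(np.round(m['centre'],4),round(m['p'],2)) for m in finder.mark_of('vial0',c)])
cv2.imwrite('pics/v.png',cv2.resize(np.hstack([cv2.imread('pics/v_side.png'),cv2.imread('pics/v_wrist.png')]),None,fx=.7,fy=.7))
E
```

```text
clock: 4.4
tool_pos: [0.5171, 0.4614, 0.1579]
ee_rot: [-2.221, -2.221, 0.005]
wrist_force: [-0.1, -0.2, -0.1]
finger_gap: 0.456
t 4.4 tcp [0.5171 0.4614 0.1579] yawY 0.0 z [-0.002 -0.002 -1.   ] F [-0.1 -0.2 -0.1] gap 0.456 q [-0.97  0.47  0.28  1.44 -0.13  1.25 -0.68]
top [(array([ 0.5171,  0.4615, -0.0042]), 0.48), (array([ 6.022e-01,  3.901e-01, -4.000e-04]), 0.46)]
side [(array([0.6019, 0.3865, 0.0043]), 0.8), (array([0.5101, 0.4595, 0.0043]), 0.71)]
wrist [(array([0.5194, 0.4605, 0.0016]), 0.96), (array([ 0.5978,  0.3913, -0.0007]), 0.56)]
```

View pics/v.png

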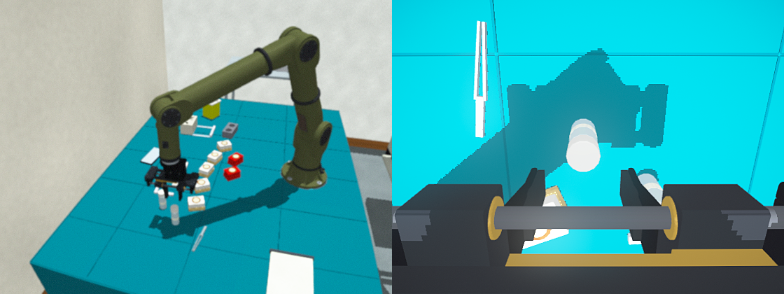

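```bash
python3 -m creep '[0,0,30,0,0,0, 0,0,60,0,0,0, 0,0,85,0,0,0, 0,0,90,0,0,0, 0,0,90,0,0,0, 0,0,90,0,0,0]' 0.3
python3 -m creep '[0,0,0,0,0,0, 0,0,0,0,0,0, 0,0,0,0,0,0, 0,0,0,0,0,0, 0,0,0,0,0,0, 0,0,0,0,0,0, 0,0,0,0,0,0]' -1 25
python3 -m creep '[0,0,-30,0,0,0, 0,0,-60,0,0,0, 0,0,-85,0,0,0, 0,0,-90,0,0,0, 0,0,-90,0,0,0]'
python3 -c "
from h import *
state(); to(.433,-.2775,.16,-8.3)"
```

```text
clock: 5.3
tool_pos: [0.519, 0.4627, 0.0716]
ee_rot: [2.221, 2.221, 0.004]
wrist_force: [-0.3, 0.3, -0.2]
finger_gap: 0.647
clock: 6.0
tool_pos: [0.5182, 0.4622, 0.0704]
ee_rot: [-2.221, -2.221, -0.001]
wrist_force: [-0.6, -0.0, 1.7]
finger_gap: 0.339
clock: 6.5
tool_pos: [0.5183, 0.4622, 0.1603]
ee_rot: [2.221, 2.221, 0.002]
wrist_force: [-0.6, -0.1, -1.3]
finger_gap: 0.339
t 6.5 tcp [0.5183 0.4622 0.1603] yawY -0.0 z [ 0.001  0.001 -1.   ] F [-0.6 -0.1 -1.3] gap 0.339 q [-0.97  0.46  0.28  1.44 -0.13  1.25 -0.68]
shift [-7.397e+02 -8.530e+01 -4.000e-01] turn [ 0.001 -0.001  0.145]
```

```bash
python3 -m creep '[-30,-4,0,0,0,0.01, -70,-8,0,0,0,0.02, -115,-13,0,0,0,0.03, -160,-18,0,0,0,0.04, -205,-24,0,0,0,0.05, -250,-29,0,0,0,0.06, -295,-34,0,0,0,0.07, -340,-39,0,0,0,0.08, -385,-44,0,0,0,0.09, -430,-50,0,0,0,0.1, -475,-55,0,0,0,0.11, -520,-60,0,0,0,0.12, -565,-65,0,0,0,0.13, -610,-70,0,0,0,0.14, -655,-75,0,0,0,0.145, -695,-80,0,0,0,0.145, -725,-84,0,0,0,0.145, -739.5,-85,0,0,0,0.145, -739.5,-85,0,0,0,0.145, -739.5,-85,0,0,0,0.145]'
python3 - <<'E'
from h import *
state()
d=cam('wrist');cv2.imwrite('pics/w1.png',d['image'][:,:,::-1])
print([(np.round(m['centre'],4),round(m['p'],2)) for m in finder.mark_of('rack_hole0','wrist')])
im=bev(d,.04,.37,.50,-.40,-.22,3);cv2.imwrite('pics/w1b.png',im[:,:,::-1])
E
```

```text
clock: 8.5
tool_pos: [0.4324, -0.2764, 0.1585]
ee_rot: [-2.375, -2.053, 0.002]
wrist_force: [-0.3, 0.2, -0.3]
finger_gap: 0.339
t 8.5 tcp [ 0.4324 -0.2764  0.1585] yawY -8.3 z [-0.003  0.001 -1.   ] F [-0.3  0.2 -0.3] gap 0.339 q [-0.31  0.11  0.89  1.92 -0.09  1.16  0.46]
[(array([ 0.435 , -0.2732,  0.0396]), 0.79)]
```

View pics/w1b.png

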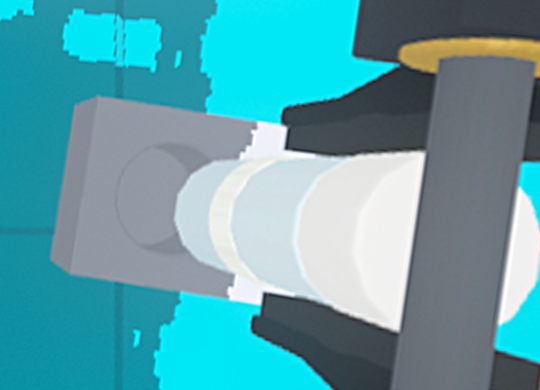

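```bash
python3 -m creep '[0,0.5,25,0,0,0, 0,0.5,45,0,0,0, 0,0.5,58,0,0,0, 0,0.5,68,0,0,0, 0,0.5,76,0,0,0, 0,0.5,81,0,0,0, 0,0.5,83,0,0,0, 0,0.5,83,0,0,0, 0,0.5,83,0,0,0]'
python3 -c "
from h import *
state()"
```

```text
clock: 9.5
tool_pos: [0.4339, -0.2778, 0.0774]
ee_rot: [2.376, 2.054, 0.001]
wrist_force: [0.2, 0.2, -1.5]
finger_gap: 0.336
t 9.5 tcp [ 0.4339 -0.2778  0.0774] yawY -8.3 z [ 0.001 -0.    -1.   ] F [ 0.2  0.2 -1.5] gap 0.336 q [-0.25  0.25  0.86  1.99 -0.22  1.    0.57]
```

```bash
python3 -m creep '[0,0,0,0,0,0, 0,0,0,0,0,0, 0,0,0,0,0,0, 0,0,-30,0,0,0, 0,0,-65,0,0,0, 0,0,-83,0,0,0, 0,0,-83,0,0,0]' 0.3
python3 - <<'E'
from h import *
state(); to(.6005,.388,.16,-8.3)
print([(np.round(m['centre'],4),round(m['p'],2)) for c in ('top','side') if cam(c) for m in finder.mark_of('vial0',c)])
E
```

```text
clock: 10.2
tool_pos: [0.4354, -0.2786, 0.1628]
ee_rot: [2.373, 2.052, 0.006]
wrist_force: [-0.9, -0.6, -0.1]
finger_gap: 0.647
t 10.2 tcp [ 0.4354 -0.2786  0.1628] yawY -8.3 z [ 0.006 -0.001 -1.   ] F [-0.9 -0.6 -0.1] gap 0.647 q [-0.32  0.11  0.9   1.91 -0.1   1.16  0.47]
shift [683.4  67.1   3. ] turn [ 0.006  0.    -0.   ]
[(array([ 0.6021,  0.3904, -0.0019]), 0.48), (array([ 6.012e-01,  3.897e-01, -5.000e-04]), 0.75), (array([ 0.4264, -0.2826,  0.0083]), 0.66)]
```

```bash
python3 -m creep '[30,3,0,0,0,0, 75,8,0,0,0,0, 120,12,0,0,0,0, 165,17,0,0,0,0, 210,21,0,0,0,0, 255,26,0,0,0,0, 300,30,0,0,0,0, 345,35,0,0,0,0, 390,40,0,0,0,0, 435,44,0,0,0,0, 480,49,0,0,0,0, 525,53,0,0,0,0, 570,58,0,0,0,0, 615,62,0,0,0,0, 650,66,0,0,0,0, 675,68.5,0,0,0,0, 684,69.4,0,0,0,0, 684,69.4,0,0,0,0, 684,69.4,0,0,0,0]' 0.3
python3 - <<'E'
from h import *
state(); print([(np.round(m['centre'],4),round(m['p'],2)) for c in ('wrist',) if cam(c) for m in finder.mark_of('vial0',c)])
to(.601,.389,.07,-8.3)
E
```

```text
clock: 12.3
tool_pos: [0.6012, 0.3869, 0.1592]
ee_rot: [2.378, 2.052, -0.003]
wrist_force: [-0.2, -1.4, -0.2]
finger_gap: 0.648
t 12.3 tcp [0.6012 0.3869 0.1592] yawY -8.4 z [-0.001 -0.002 -1.   ] F [-0.2 -1.4 -0.2] gap 0.648 q [-0.91  0.53  0.43  1.38 -0.22  1.28 -0.61]
[(array([0.5995, 0.3884, 0.0027]), 0.88), (array([ 0.5855,  0.241 , -0.0046]), 0.31)]
shift [ 2.2 -0.9 90. ] turn [ 0.     0.001 -0.003]
```

```bash
python3 -m creep '[0,0,30,0,0,0, 0,0,60,0,0,0, 0,0,85,0,0,0, 0,0,90,0,0,0, 0,0,90,0,0,0, 0,0,90,0,0,0]' 0.3
python3 -m creep '[0,0,0,0,0,0, 0,0,0,0,0,0, 0,0,0,0,0,0, 0,0,0,0,0,0, 0,0,0,0,0,0, 0,0,0,0,0,0, 0,0,0,0,0,0]' -1 25
python3 -m creep '[0,0,-30,0,0,0, 0,0,-70,0,0,0, 0,0,-110,0,0,0, 0,0,-130,0,0,0, 0,0,-130,0,0,0]'
python3 -c "
from h import *
state(); to(.4245,-.3372,.2,-8.3)"
```

```text
clock: 13.0
tool_pos: [0.6022, 0.3892, 0.072]
ee_rot: [2.377, 2.054, 0.004]
wrist_force: [0.9, 0.3, 0.8]
finger_gap: 0.65
clock: 13.7
tool_pos: [0.6011, 0.3895, 0.0703]
ee_rot: [-2.376, -2.055, -0.001]
wrist_force: [-1.2, 0.1, 2.0]
finger_gap: 0.34
clock: 14.2
tool_pos: [0.603, 0.39, 0.2042]
ee_rot: [2.376, 2.054, 0.011]
wrist_force: [-0.2, 0.4, -0.1]
finger_gap: 0.338
t 14.2 tcp [0.603  0.39   0.2042] yawY -8.3 z [ 0.006  0.004 -1.   ] F [-0.2  0.4 -0.1] gap 0.338 q [-0.91  0.5   0.44  1.33 -0.21  1.35 -0.62]
shift [-7.454e+02 -7.150e+01  3.000e-01] turn [ 0.005 -0.005 -0.   ]
```

```bash
python3 -m creep '[-30,-3,0,0,0,0, -75,-7,0,0,0,0, -120,-11,0,0,0,0, -165,-15,0,0,0,0, -210,-20,0,0,0,0, -255,-24,0,0,0,0, -300,-28,0,0,0,0, -345,-32,0,0,0,0, -390,-36,0,0,0,0, -435,-41,0,0,0,0, -480,-45,0,0,0,0, -525,-49,0,0,0,0, -570,-53,0,0,0,0, -615,-58,0,0,0,0, -660,-62,0,0,0,0, -700,-66,0,0,0,0, -730,-68,0,0,0,0, -744,-70,0,0,0,0, -744,-70,0,0,0,0, -744,-70,0,0,0,0]'
python3 - <<'E'
from h import *
state();to(.4245,-.3372,.16,-8.3)
d=cam('wrist')
im=bev(d,.04,.37,.50,-.40,-.22,3);cv2.imwrite('pics/w2b.png',im[:,:,::-1])
E
```

```text
clock: 16.2
tool_pos: [0.4239, -0.3358, 0.1987]
ee_rot: [-2.375, -2.053, 0.001]
wrist_force: [0.4, 1.3, -1.0]
finger_gap: 0.339
t 16.2 tcp [ 0.4239 -0.3358  0.1987] yawY -8.3 z [-0.002  0.001 -1.   ] F [ 0.4  1.3 -1. ] gap 0.339 q [-0.27  0.16  0.98  1.81 -0.14  1.25  0.61]
shift [-1.3  0.8 38.7] turn [-0.002 -0.001 -0.   ]
```

View pics/w2b.png

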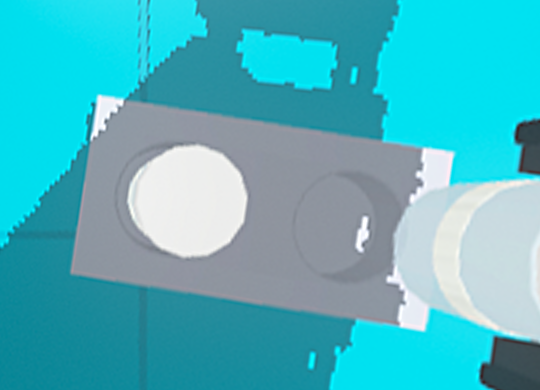

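```bash
python3 -m creep '[0.5,0,35,0,0,0, 0.5,0,65,0,0,0, 0.5,0,85,0,0,0, 0.5,0,98,0,0,0, 0.5,0,108,0,0,0, 0.5,0,116,0,0,0, 0.5,0,121,0,0,0, 0.5,0,123,0,0,0, 0.5,0,123,0,0,0, 0.5,0,123,0,0,0]'
python3 -m creep '[0,0,0,0,0,0, 0,0,0,0,0,0, 0,0,0,0,0,0, 0,0,-30,0,0,0, 0,0,-70,0,0,0, 0,0,-110,0,0,0, 0,0,-123,0,0,0, 0,0,-123,0,0,0]' 0.3
python3 - <<'E'
from h import *
state()
for c in ('top','side'):
    d=cam(c); print(c,[(np.round(m['centre'],4),round(m['p'],2)) for m in finder.mark_of('vial0',c)])
    if c=='top':
        im=bev(d,.01,.38,.80,-.40,.42);print([r for r in rects(im,.80,.42) if r[2]>150])
        print([r for r in rects(bev(d,.04,.38,.80,-.40,.42),.80,.42) if 65<r[2]<75])
to(.597,.148,.2,7.5)
E
```

```text
clock: 17.25
tool_pos: [0.4247, -0.3366, 0.0774]
ee_rot: [2.376, 2.054, 0.001]
wrist_force: [0.4, 0.1, -1.1]
finger_gap: 0.342
clock: 18.05
tool_pos: [0.4256, -0.3371, 0.2019]
ee_rot: [2.373, 2.053, 0.004]
wrist_force: [-0.3, 0.4, -0.8]
finger_gap: 0.645
t 18.1 tcp [ 0.4256 -0.3371  0.2019] yawY -8.3 z [ 0.004 -0.001 -1.   ] F [-0.3  0.4 -0.8] gap 0.645 q [-0.28  0.16  0.99  1.8  -0.14  1.25  0.61]
top [(array([ 0.4348, -0.2786,  0.0061]), 0.74), (array([ 0.4237, -0.3347,  0.0034]), 0.63), (array([ 0.5905, -0.5042, -0.0008]), 0.41)]
[(0.5972, 0.1483, 194.3, 49.0, np.float64(97.5)), (0.6355, 0.1271, 375.5, 93.6, np.float64(92.7))]
[(0.43, -0.1281, 71.0, 51.0, np.float64(32.3)), (0.4563, -0.0065, 71.2, 52.0, np.float64(71.2)), (0.4583, 0.3487, 73.4, 52.6, np.float64(21.0)), (0.4735, 0.1065, 72.2, 52.3, np.float64(75.5)), (0.4676, 0.2277, 72.6, 51.4, np.float64(32.1))]
side [(array([ 4.617e-01,  3.495e-01, -1.000e-04]), 0.74), (array([ 0.4269, -0.2813,  0.0083]), 0.62), (array([0.5991, 0.1474, 0.0014]), 0.59), (array([ 0.4267, -0.338 ,  0.0084]), 0.48)]
shift [503.5 101.9  -1.7] turn [-0.003 -0.001 -0.276]
```

```bash
python3 -m creep '[30,6,0,0,0,-0.02, 75,15,0,0,0,-0.04, 120,24,0,0,0,-0.06, 165,33,0,0,0,-0.09, 210,42,0,0,0,-0.11, 255,51,0,0,0,-0.14, 300,61,5,0,0,-0.16, 345,70,15,0,0,-0.19, 390,79,25,0,0,-0.22, 430,87,40,0,0,-0.24, 465,94,60,0,0,-0.26, 490,99,75,0,0,-0.276, 503.5,101.5,80,0,0,-0.276, 503.5,101.5,80,0,0,-0.276, 503.5,101.5,80,0,0,-0.276]' 0.4
python3 - <<'E'
from h import *
s=state()
d=cam('wrist')
im=bev(d,.01,.54,.70,.0,.32,2);cv2.imwrite('pics/w3b.png',im[:,:,::-1]);print(rects(im,.70,.32,2))
to(.597,.148,.021,7.5)
E
```

```text
clock: 19.75
tool_pos: [0.5975, 0.1453, 0.12]
ee_rot: [2.073, 2.36, -0.002]
wrist_force: [0.3, -0.6, 0.1]
finger_gap: 0.699
t 19.8 tcp [0.5975 0.1453 0.12  ] yawY 7.4 z [-0.    -0.001 -1.   ] F [ 0.3 -0.6  0.1] gap 0.699 q [-0.77  0.37  0.6   1.71 -0.23  1.13  0.02]
[(0.5967, 0.1557, 174.8, 45.4, np.float64(97.3)), (0.6693, 0.2463, 86.7, 12.3, np.float64(92.1)), (0.6775, 0.0282, 35.6, 12.5, np.float64(92.0))]
shift [ 3.4 -0.4 99.6] turn [ 0.     0.001 -0.003]
```

View pics/w3b.png

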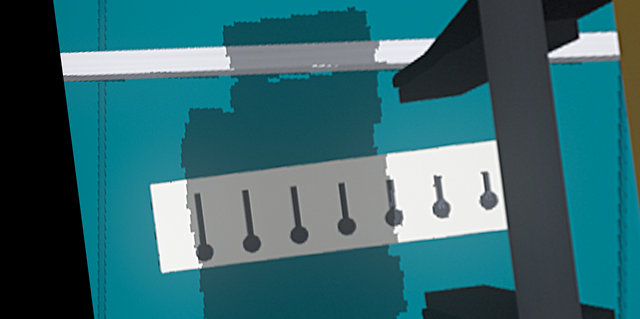

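```bash
python3 -m creep '[3,0,30,0,0,0, 3,0,60,0,0,0, 3,0,80,0,0,0, 3,0,92,0,0,0, 3,0,97,0,0,0, 3,0,98.5,0,0,0, 3,0,98.5,0,0,0]'
python3 -m creep '[0,0,0,0,0,0, 0,0,0,0,0,0, 0,0,0,0,0,0, 0,0,0,0,0,0, 0,0,0,0,0,0, 0,0,0,0,0,0]' -1 35
python3 -m creep '[0,0,-20,0,0,0, 0,0,-50,0,0,0, 0,0,-90,0,0,0, 0,0,-130,0,0,0, 0,0,-165,0,0,0, 0,0,-180,0,0,0, 0,0,-180,0,0,0]'
python3 -c "
from h import *
state(); to(.620,-.30,.20,-88.7)"
```

```text
clock: 20.5
tool_pos: [0.598, 0.15, 0.0226]
ee_rot: [2.071, 2.361, 0.003]
wrist_force: [-0.1, 0.9, 0.3]
finger_gap: 0.699
clock: 21.1
tool_pos: [0.5976, 0.1504, 0.022]
ee_rot: [2.071, 2.362, 0.001]
wrist_force: [-0.2, 0.3, 4.1]
finger_gap: 0.51
clock: 21.8
tool_pos: [0.5982, 0.1504, 0.2031]
ee_rot: [2.07, 2.361, 0.005]
wrist_force: [-0.8, -0.8, -0.9]
finger_gap: 0.51
t 21.8 tcp [0.5982 0.1504 0.2031] yawY 7.5 z [ 0.003  0.002 -1.   ] F [-0.8 -0.8 -0.9] gap 0.51 q [-0.8   0.3   0.63  1.61 -0.18  1.28 -0.01]
shift [-449.4  -37.3    2.4] turn [ 0.002 -0.004  1.679]
```

```bash
python3 -m creep '[-20,-2,0,0,0,0.06, -50,-4,0,0,0,0.17, -80,-6,0,0,0,0.29, -110,-9,0,0,0,0.41, -145,-12,0,0,0,0.53, -180,-15,0,0,0,0.65, -215,-18,0,0,0,0.77, -250,-21,0,0,0,0.89, -285,-24,0,0,0,1.01, -320,-27,0,0,0,1.13, -350,-30,0,0,0,1.25, -380,-33,0,0,0,1.37, -405,-35,0,0,0,1.49, -425,-37,0,0,0,1.6, -440,-38,0,0,0,1.66, -440,-38,0,0,0,1.679, -440,-38,0,0,0,1.679, -440,-38,0,0,0,1.679]'
python3 -c "
from h import *
state(); to(.618,-.290,.15,-88.7,35.5)"
```

```text
clock: 23.6
tool_pos: [0.6167, -0.2898, 0.2003]
ee_rot: [-3.14, -0.038, 0.002]
wrist_force: [-0.7, 0.3, -0.5]
finger_gap: 0.509
t 23.6 tcp [ 0.6167 -0.2898  0.2003] yawY -88.6 z [-0.001  0.001 -1.   ] F [-0.7  0.3 -0.5] gap 0.509 q [-0.28  0.58  1.    1.45 -0.49  1.38 -0.81]
shift [ 1.4  0.3 50.3] turn [-0.002  0.621  0.001]
```

```bash
python3 -m creep '[0.5,0,0,0,0.1,0, 0.5,0,0,0,0.22,0, 1,0,5,0,0.34,0, 1,0,15,0,0.46,0, 1,0,30,0,0.56,0, 1,0,45,0,0.615,0, 1,0,50,0,0.62,0, 1,0,50,0,0.62,0, 1,0,50,0,0.62,0, 1,0,50,0,0.62,0]'
python3 - <<'E'
from h import *
state(); to(.618,-.290,.077,-88.7,35.5)
a=cam('side')['image'][130:230,200:360];b=cam('wrist')['image']
cv2.imwrite('pics/s4.png',np.hstack([cv2.resize(a,(480,300)),cv2.resize(b,(320,300))])[:,:,::-1])
E
```

```text
clock: 24.6
tool_pos: [0.6195, -0.291, 0.1529]
ee_rot: [-2.985, -0.037, -0.958]
wrist_force: [-0.1, -1.4, -2.0]
finger_gap: 0.513
t 24.6 tcp [ 0.6195 -0.291   0.1529] yawY -88.6 z [ 0.582  0.013 -0.813] F [-0.1 -1.4 -2. ] gap 0.513 q [-0.26  0.22  0.91  2.   -0.92  0.67 -0.3 ]
shift [-45.4  -1.2  60.8] turn [ 0.    -0.002  0.002]
```

View pics/s4.png

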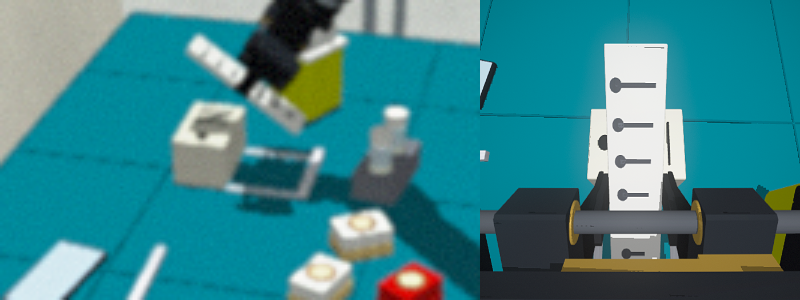

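```bash
python3 -m creep '[-10,0,14,0,0,0, -22,0,30,0,0,0, -32,0,44,0,0,0, -38,0,53,0,0,0, -41,0,57,0,0,0, -43,0,59.5,0,0,0, -43,0,59.5,0,0,0, -43,0,59.5,0,0,0, -43,0,59.5,0,0,0]'
python3 - <<'E'
from h import *
state(); to(.618,-.290,.077,-88.7,35.5)
d=cam('top');cv2.imwrite('pics/s5.png',bev(d,.01,.5,.75,-.4,-.2,2)[:,:,::-1])
d=cam('wrist')
cv2.imwrite('pics/s5.png',np.hstack([cv2.imread('pics/s5.png')[:420], d['image'][:,:,::-1][:,100:]]))
E
```

```text
clock: 25.6
tool_pos: [0.618, -0.2912, 0.0789]
ee_rot: [-2.985, -0.034, -0.958]
wrist_force: [0.8, 1.4, -0.3]
finger_gap: 0.511
t 25.6 tcp [ 0.618  -0.2912  0.0789] yawY -88.7 z [ 0.582  0.013 -0.813] F [ 0.8  1.4 -0.3] gap 0.511 q [-0.14  0.34  0.8   2.05 -1.18  0.62 -0.05]
shift [-1.1 -1.2  1.6] turn [ 0.    -0.002  0.   ]
```

View pics/s5.png

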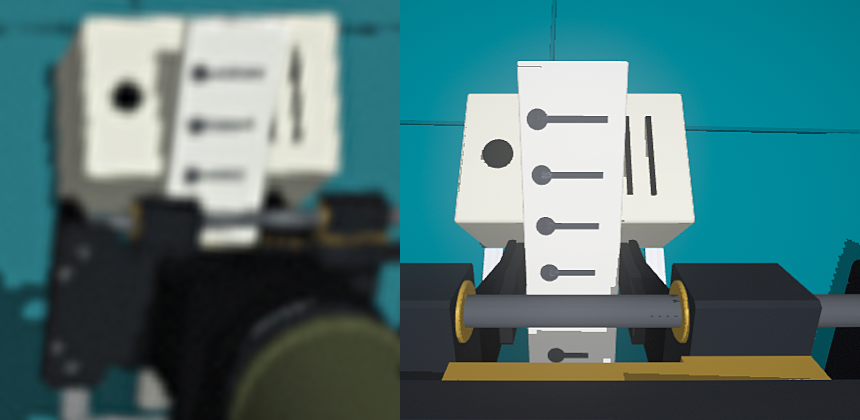

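```bash
python3 -m creep '[-1.2,0,1.6,0,0,0, -1.2,0,1.6,0,0,0, -1.2,0,1.6,0,0,0]'
python3 -m creep '[0,0,0,0,0,0, 0,0,0,0,0,0, 0,0,0,0,0,0, 0,0,0,0,0,0, 0,0,0,0,0,0, 0,0,-20,0,0,0, 0,0,-50,0,0,0, 0,0,-90,0,0,0, 0,0,-130,0,0,0, 0,0,-150,0,0,0, 0,0,-150,0,0,0]' 0.5
python3 - <<'E'
from h import *
state(); to(.48,.0,.2,2.3)
d=cam('wrist');cv2.imwrite('pics/s6.png',d['image'][:,:,::-1])
d=cam('side')
for z in ('chart','chart_end_a'):
  for c in ('side','wrist'): print(z,c,[(np.round(m['centre'],4),round(m['p'],2)) for m in finder.mark_of(z,c)])
E
```

```text
clock: 26.0
tool_pos: [0.6176, -0.291, 0.0762]
ee_rot: [-2.985, -0.034, -0.957]
wrist_force: [0.1, 0.2, -0.5]
finger_gap: 0.508
clock: 27.1
tool_pos: [0.5306, -0.2947, 0.202]
ee_rot: [-2.981, -0.031, -0.968]
wrist_force: [0.6, -0.0, 0.4]
finger_gap: 0.753
t 27.1 tcp [ 0.5306 -0.2947  0.202 ] yawY -88.8 z [ 0.587  0.013 -0.809] F [ 0.6 -0.   0.4] gap 0.753 q [-0.32 -0.12  0.96  2.1  -0.47  0.66 -0.57]
shift [ -37.2 -295.7  -24.4] turn [ 0.497 -0.488 -1.533]
chart side [(array([ 0.6278, -0.2922,  0.0571]), 0.57)]
chart wrist [(array([ 0.6302, -0.2882,  0.0572]), 0.66)]
chart_end_a side [(array([ 0.5526, -0.2943, -0.0033]), 0.76), (array([ 0.702 , -0.2881,  0.1113]), 0.55), (array([ 0.4292, -0.2784,  0.0127]), 0.2)]
chart_end_a wrist [(array([ 0.7061, -0.2911,  0.1059]), 0.93), (array([ 0.5522, -0.2951,  0.0014]), 0.66), (array([ 0.6322, -0.2901,  0.0559]), 0.18)]
```

View pics/s6.png

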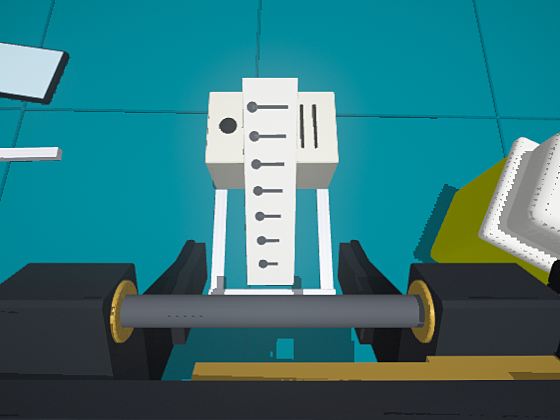

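```bash
python3 -c "
from h import *
to(.459,.349,.12,-68.5)
d=cam('top');print([r for r in rects(bev(d,.04,.38,.80,-.40,.42),.80,.42) if 65<r[2]<76])
"
```

```text
shift [ -90.  -642.8   29.8] turn [ 0.108 -0.61  -0.341]
[(0.43, -0.1278, 71.2, 51.5, np.float64(33.2)), (0.4559, -0.0066, 71.4, 52.6, np.float64(71.2)), (0.4584, 0.3482, 73.5, 52.9, np.float64(21.8)), (0.4735, 0.1065, 72.1, 52.3, np.float64(75.5)), (0.4674, 0.2276, 73.1, 51.5, np.float64(32.3)), (0.6025, -0.3348, 72.1, 14.5, np.float64(1.1))]
```

```bash
python3 -m creep '[-4,-30,1,0.01,-0.05,-0.03, -10,-72,3,0.02,-0.1,-0.06, -16,-115,5,0.03,-0.15,-0.09, -22,-158,7,0.04,-0.2,-0.11, -28,-200,9,0.05,-0.25,-0.14, -34,-243,11,0.05,-0.3,-0.17, -40,-286,13,0.06,-0.35,-0.2, -46,-329,15,0.07,-0.4,-0.22, -52,-372,17,0.08,-0.45,-0.25, -58,-415,19,0.09,-0.5,-0.28, -64,-458,21,0.1,-0.55,-0.31, -70,-501,23,0.108,-0.61,-0.341, -76,-544,25,0.108,-0.61,-0.341, -82,-587,27,0.108,-0.61,-0.341, -87,-620,29,0.108,-0.61,-0.341, -90,-640,30,0.108,-0.61,-0.341, -90,-642.8,30,0.108,-0.61,-0.341, -90,-642.8,30,0.108,-0.61,-0.341, -90,-642.8,30,0.108,-0.61,-0.341]' 0.7
python3 - <<'E'
from h import *
state();state(); to(.4587,.3485,.034,-68.4)
E
```

```text
clock: 29.35
tool_pos: [0.4606, 0.3465, 0.1209]
ee_rot: [3.085, 0.582, 0.004]
wrist_force: [0.4, -1.3, 0.6]
finger_gap: 0.848
t 29.4 tcp [0.4606 0.3465 0.1209] yawY -68.6 z [ 0.003 -0.002 -1.   ] F [ 0.4 -1.3  0.6] gap 0.848 q [-0.73  0.25  0.04  1.79 -0.01  1.1  -1.88]
t 29.4 tcp [0.4606 0.3465 0.1209] yawY -68.6 z [ 0.003 -0.002 -1.   ] F [ 0.4 -1.3  0.6] gap 0.848 q [-0.73  0.25  0.04  1.79 -0.01  1.1  -1.88]
shift [-1.2 -2.8 86.9] turn [ 0.003 -0.002 -0.004]
```

```bash
python3 -m creep '[-1,-2.5,30,0.003,-0.002,0, -1,-2.5,60,0.003,-0.002,0, -1,-2.5,80,0.003,-0.002,0, -1,-2.5,86.5,0.003,-0.002,0, -1,-2.5,86.5,0.003,-0.002,0, -1,-2.5,86.5,0.003,-0.002,0]'
python3 -m creep '[0,0,0,0,0,0, 0,0,0,0,0,0, 0,0,0,0,0,0, 0,0,0,0,0,0, 0,0,0,0,0,0, 0,0,0,0,0,0]' -1 25
python3 -m creep '[0,0,-20,0,0,0, 0,0,-45,0,0,0, 0,0,-60,0,0,0, 0,0,-60,0,0,0, 0,0,-60,0,0,0]'
python3 - <<'E'
from h import *
state(); to(.6365,.2664,.094,2.3)
d=cam('wrist');print([(np.round(m['centre'],4),round(m['p'],2)) for m in finder.mark_of('block0','wrist')])
E
```

```text
clock: 29.95
tool_pos: [0.4595, 0.3502, 0.0362]
ee_rot: [-3.085, -0.583, -0.004]
wrist_force: [-0.5, -0.2, 0.4]
finger_gap: 0.853
clock: 30.55
tool_pos: [0.4587, 0.3502, 0.0354]
ee_rot: [-3.085, -0.585, -0.002]
wrist_force: [-1.2, -1.9, 3.5]
finger_gap: 0.573
clock: 31.05
tool_pos: [0.458, 0.3501, 0.0944]
ee_rot: [-3.085, -0.585, -0.001]
wrist_force: [-0.3, 0.1, -1.8]
finger_gap: 0.573
t 31.1 tcp [0.458  0.3501 0.0944] yawY -68.5 z [ 0.     0.001 -1.   ] F [-0.3  0.1 -1.8] gap 0.573 q [-0.73  0.28  0.03  1.81 -0.01  1.05 -1.88]
shift [135.4 143.2   0.3] turn [-1.000e-03 -1.000e-03 -1.236e+00]
[(array([0.463 , 0.3465, 0.0647]), 0.87), (array([ 0.4708,  0.2302, -0.0011]), 0.73)]
```

```bash
python3 -m creep '[10,10,0,0,0,-0.09, 22,23,0,0,0,-0.2, 36,38,0,0,0,-0.32, 50,53,0,0,0,-0.44, 64,68,0,0,0,-0.56, 78,82,0,0,0,-0.68, 92,97,0,0,0,-0.8, 104,110,0,0,0,-0.92, 116,122,0,0,0,-1.04, 126,133,0,0,0,-1.14, 132,140,0,0,0,-1.22, 135,142.5,0,0,0,-1.236, 135,142.5,0,0,0,-1.236, 135,142.5,0,0,0,-1.236]'
python3 - <<'E'
from h import *
state(); to(.6365,.2664,.034,2.3)
d=cam('wrist');cv2.imwrite('pics/b1.png',bev(d,.01,.54,.70,.10,.36,2)[:,:,::-1])
E
```

```text
clock: 32.55
tool_pos: [0.6353, 0.2675, 0.0942]
ee_rot: [-2.176, -2.264, -0.001]
wrist_force: [-1.1, -0.2, -2.0]
finger_gap: 0.574
t 32.5 tcp [0.6353 0.2675 0.0942] yawY 2.3 z [-0.001  0.002 -1.   ] F [-1.1 -0.2 -2. ] gap 0.574 q [-0.37  0.5  -0.08  1.51  0.04  1.14 -0.43]
shift [-1.2  1.2 60.2] turn [-0.001 -0.002 -0.001]
```

View pics/b1.png

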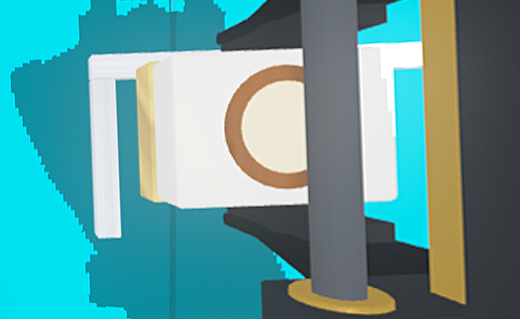

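```bash
python3 -m creep '[-2.5,0.5,20,0,0,0, -2.5,0.5,40,0,0,0, -2.5,0.5,52,0,0,0, -2.5,0.5,57,0,0,0, -2.5,0.5,58.5,0,0,0, -2.5,0.5,58.5,0,0,0, -2.5,0.5,58.5,0,0,0]'
python3 -m creep '[0,0,0,0,0,0, 0,0,0,0,0,0, 2,0,0,0,0,0, 4,0,0,0,0,0, 4,0,0,0,0,0, 4,0,0,0,0,0]' -1 8
python3 - <<'E'
from h import *
state(); to(.6365,.2664,.034,2.3)
E
```

```text
clock: 33.3
tool_pos: [0.6358, 0.2626, 0.0389]
ee_rot: [2.177, 2.265, -0.004]
wrist_force: [-7.7, -6.8, 13.0]
finger_gap: 0.571
clock: 33.9
tool_pos: [0.6375, 0.2655, 0.0385]
ee_rot: [2.176, 2.261, -0.001]
wrist_force: [-3.9, -7.0, 8.1]
finger_gap: 0.572
t 33.9 tcp [0.6375 0.2655 0.0385] yawY 2.2 z [ 0.002 -0.002 -1.   ] F [-3.9 -7.   8.1] gap 0.572 q [-0.38  0.56 -0.08  1.54  0.05  1.04 -0.43]
shift [ 0.9 -1.   4.5] turn [ 0.002  0.003 -0.002]
```

```bash
python3 - <<'E'
from h import *
d=cam('wrist');d2=cam('side')
a=bev(d,.04,.54,.70,.15,.36,2)
b=cv2.resize(d2['image'][220:310,190:300],(440,360),interpolation=cv2.INTER_CUBIC)
cv2.imwrite('pics/b2.png',np.hstack([cv2.resize(a,(420,360)),b])[:,:,::-1][:, :800])
E
```

```text
(no output)
```

View pics/b2.png

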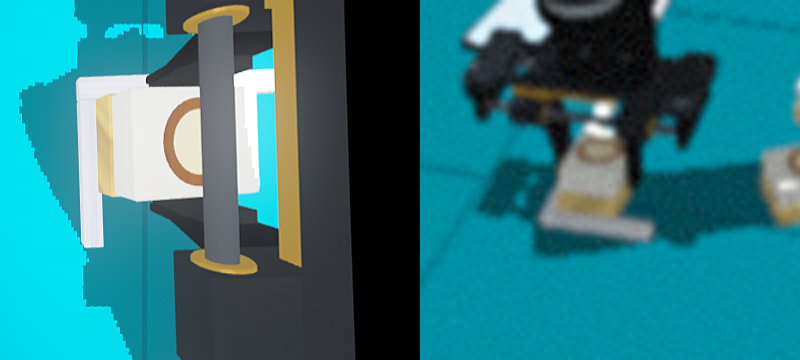

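```bash
python3 -m creep '[-1,-1,0,0,0,0, -2,-3,0,0,0,0, -2,-4,0,0,0,0, -2,-4,0,0,0,0]' -1 15
python3 -m creep '[0,0,0,0,0,0, 0,0,0,0,0,0, 0,0,0,0,0,0]'

```

```text
clock: 34.4
tool_pos: [0.6351, 0.2662, 0.0386]
ee_rot: [2.175, 2.263, 0.009]
wrist_force: [4.1, -2.7, 6.4]
finger_gap: 0.576
clock: 34.7
tool_pos: [0.6351, 0.2662, 0.0386]
ee_rot: [2.175, 2.263, 0.009]
wrist_force: [4.0, -4.2, 7.1]
finger_gap: 0.57
```

```bash
python3 -m creep '[0,0,0,0,0,0, 0,0,0,0,0,0, 0,0,0,0,0,0, 0,0,0,0,0,0, 0,0,-30,0,0,0, 0,0,-70,0,0,0, 0,0,-110,0,0,0, -60,-40,-110,0,0,0, -90,-70,-110,0,0,0, -90,-70,-110,0,0,0, -90,-70,-110,0,0,0]' 0.7
python3 - <<'E'
from h import *
state()
for z in (.04,.044):
  for c in ('wrist','top'):
    d=cam(c);im=bev(d,z,.53,.72,.12,.36,2)
    print(z,c,rects(im,.72,.36,2,lo=165))
    if z==.04: cv2.imwrite(f'pics/b3{c}.png',im[:,:,::-1])
for c in ('top','side','wrist'): cam(c);print(c,[(np.round(m['centre'],4),round(m['p'],2)) for m in finder.mark_of('block0',c)][:7])
E
```

```text
clock: 35.8
tool_pos: [0.565, 0.1712, 0.1461]
ee_rot: [-2.179, -2.262, -0.0]
wrist_force: [0.5, -0.5, 0.6]
finger_gap: 0.849
t 35.8 tcp [0.565  0.1712 0.1461] yawY 2.1 z [-0.     0.001 -1.   ] F [ 0.5 -0.5  0.6] gap 0.849 q [-0.28  0.26 -0.07  1.72  0.02  1.16 -0.32]
0.04 wrist [(0.6235, 0.2125, 187.9, 82.1, np.float64(92.3))]
0.04 top [(0.6647, 0.1402, 40.2, 13.2, np.float64(91.6))]
0.044 wrist [(0.6227, 0.2124, 187.6, 80.6, np.float64(92.3))]
0.044 top [(0.6634, 0.1408, 41.8, 12.9, np.float64(92.9))]
top [(array([ 0.4754,  0.1081, -0.0031]), 0.89), (array([ 0.3532, -0.0158,  0.0018]), 0.81), (array([ 0.4535, -0.0086,  0.0046]), 0.79), (array([ 0.4298, -0.1286, -0.0038]), 0.69), (array([0.3473, 0.1024, 0.0015]), 0.68)]
side [(array([0.638 , 0.2692, 0.0056]), 0.89), (array([ 0.4331, -0.1315, -0.0037]), 0.85), (array([0.4743, 0.1067, 0.0029]), 0.81), (array([ 3.51e-01, -1.87e-02,  3.00e-04]), 0.66), (array([0.3475, 0.1058, 0.0006]), 0.6), (array([ 4.59e-01, -1.09e-02,  3.00e-04]), 0.52)]
wrist [(array([ 0.3437,  0.1008, -0.0022]), 0.93), (array([ 0.4714,  0.2318, -0.0031]), 0.9), (array([0.4709, 0.1058, 0.0059]), 0.87), (array([0.6381, 0.2649, 0.0095]), 0.86), (array([ 0.453 , -0.0057,  0.007 ]), 0.62)]
```

View pics/b3wrist.png

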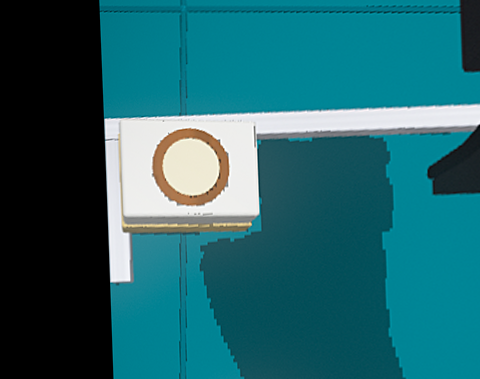

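```bash
python3 - <<'E'
from h import *
d=cam('wrist');s=4
im=bev(d,.04,.53,.72,.12,.36,s);g=cv2.cvtColor(im,cv2.COLOR_RGB2GRAY)
c=np.array([[120,120],[257,126],[258,217],[121,213]],np.float32)*2
c=cv2.cornerSubPix(g,c.reshape(-1,1,2),(9,9),(-1,-1),(3,50,.01)).reshape(-1,2);print(c/2)
X=np.array([[*px2w(a,b,.72,.36,s),.04] for a,b in c])
p,_=cv2.projectPoints(X,cv2.Rodrigues(d['R'])[0],d['t'],d['intrinsics'],d['D'])
# object corners: block frame x away (fence), y left
o=np.array([[.025,.035,.04],[.025,-.035,.04],[-.025,-.035,.04],[-.025,.035,.04]])
for k in range(1):
    n,rv,tv,e=cv2.solvePnPGeneric(o,p,d['intrinsics'],d['D'],flags=cv2.SOLVEPNP_ITERATIVE)
    for r,t,er in zip(rv,tv,e):
        R=d['R'].T@cv2.Rodrigues(r)[0];T=d['R'].T@(t.ravel()-d['t'])
        print('err',er,'pos',T.round(4),'z',R[:,2].round(3),'yaw',np.degrees(np.arctan2(R[1,1],R[0,1])).round(1))
print('cam at',(-d['R'].T@d['t']).round(3))
crop=g[200:480,180:560];cv2.imwrite('pics/b4.png',cv2.resize(crop,None,fx=2,fy=2))
E
```

```text
[[120.      120.     ]
 [254.07635 126.09369]
 [259.33105 213.44604]
 [121.49799 214.12408]]
err [0.48604645] pos [ 0.6308  0.2706 -0.0052] z [ 0.177 -0.137  0.974] yaw 91.1
cam at [0.563 0.257 0.29 ]
```

View pics/b4.png

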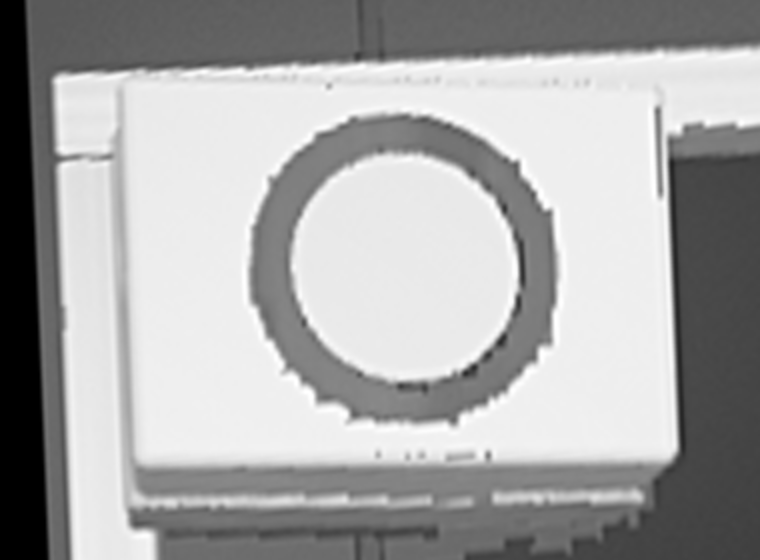

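```bash
python3 - <<'E'
from h import *
state(); to(.635,.262,.04,2.3)
E
```

```text
t 36.4 tcp [0.5664 0.174  0.146 ] yawY 2.3 z [ 0.     0.002 -1.   ] F [ 0.1  0.1 -0.5] gap 0.85 q [-0.28  0.26 -0.07  1.72  0.02  1.16 -0.32]
shift [ 85.   72.1 106.2] turn [ 0.    -0.002  0.001]
```

```bash
python3 -m creep '[30,25,0,0,0,0, 65,55,0,0,0,0, 85,72,20,0,0,0, 85,72,60,0,0,0, 85,72,90,0,0,0, 85,72,105,0,0,0, 85,72,105,0,0,0, 85,72,105,0,0,0]' 0.7
python3 -m creep '[0,0,0,0,0,0, 0,0,0,0,0,0, 0,0,0,0,0,0, 0,0,0,0,0,0, 0,0,0,0,0,0, -3,-1,0,0,0,0, -6,-2,0,0,0,0, -8,-2,0,0,0,0, -8,-2,0,0,0,0, -8,-2,0,0,0,0]' -1 12
python3 -m creep '[0,0,0,0,0,0, 0,0,0,0,0,0, 0,0,0,0,0,0, 0,0,0,0,0,0]' 0.7
python3 - <<'E'
from h import *
state()
E
```

```text
clock: 37.15
tool_pos: [0.6358, 0.2618, 0.0427]
ee_rot: [-2.177, -2.265, -0.005]
wrist_force: [0.5, -0.6, -0.3]
finger_gap: 0.855
clock: 38.15
tool_pos: [0.6334, 0.2543, 0.0421]
ee_rot: [-2.175, -2.265, -0.005]
wrist_force: [0.3, 3.2, 6.4]
finger_gap: 0.576
clock: 38.55
tool_pos: [0.6329, 0.2526, 0.0406]
ee_rot: [-2.177, -2.264, -0.0]
wrist_force: [0.1, -0.4, -0.5]
finger_gap: 0.822
t 38.5 tcp [0.6329 0.2526 0.0406] yawY 2.3 z [-0.     0.001 -1.   ] F [ 0.1 -0.4 -0.5] gap 0.822 q [-0.36  0.54 -0.08  1.56  0.05  1.04 -0.41]
```

```bash
python3 -m creep '[2,5,2,0,0,0, 2,10,4,0,0,0, 2,13,5,0,0,0, 2,16,5,0,0,0, 2,18,5,0,0,0, 2,18,5,0,0,0, 2,18,5,0,0,0]' 0.7
python3 -c "
from h import *
state()"
python3 -m creep '[2,10,5,0,0,0, 2,6,5,0,0,0, 2,6,-30,0,0,0, 2,6,-70,0,0,0, -20,-25,-110,0,0,0, -60,-60,-120,0,0,0, -60,-60,-120,0,0,0, -60,-60,-120,0,0,0]'
cat >> h.py <<'E'
O=np.array([.6605,.3024]);ex=np.array([.9991,.041]);ey=np.array([-.041,.9991])
def rings(c,z=.04):
    d=cam(c);hsv=cv2.cvtColor(d['image'],cv2.COLOR_RGB2HSV)
    m=((hsv[...,0]>4)&(hsv[...,0]<22)&(hsv[...,1]>60)&(hsv[...,2]>60)).astype(np.uint8)
    for k in cv2.findContours(m,cv2.RETR_EXTERNAL,cv2.CHAIN_APPROX_NONE)[0]:
        if len(k)<8: continue
        (u,v),(a,b),_=cv2.fitEllipse(k)
        if max(a,b)<5 or min(a,b)/max(a,b)<.5: continue
        q=cv2.undistortPoints(np.array([[[u,v]]]),d['intrinsics'],d['D']).ravel()
        ray=d['R'].T@np.array([q[0],q[1],1]);o=-d['R'].T@d['t'];X=o+ray*(z-o[2])/ray[2]
        if not(.33<X[0]<.75 and -.25<X[1]<.45): continue
        r=X[:2]-O;print(c,'ring px',round(u),round(v),'axes',round(a,1),round(b,1),'world',X[:2].round(4),'rail mm',(np.array([r@ex,r@ey])*1000).round(1))
E
python3 - <<'E'
from h import *
state();rings('wrist');rings('top');rings('side')
E
```

```text
clock: 39.25
tool_pos: [0.6504, 0.2563, 0.036]
ee_rot: [-2.175, -2.265, -0.001]
wrist_force: [-2.7, 0.2, 0.2]
finger_gap: 0.85
t 39.2 tcp [0.6504 0.2563 0.036 ] yawY 2.3 z [-0.001  0.001 -1.   ] F [-2.7  0.2  0.2] gap 0.85 q [-0.35  0.58 -0.08  1.52  0.05  1.05 -0.4 ]
clock: 40.05
tool_pos: [0.5944, 0.1917, 0.1579]
ee_rot: [2.178, 2.261, 0.007]
wrist_force: [0.7, -0.2, -0.4]
finger_gap: 0.848
t 40.0 tcp [0.5944 0.1917 0.1579] yawY 2.1 z [ 0.004  0.002 -1.   ] F [ 0.7 -0.2 -0.4] gap 0.848 q [-0.29  0.32 -0.08  1.63  0.03  1.19 -0.34]
wrist ring px 99 145 axes 48.1 55.4 world [0.4683 0.2293] rail mm [-195.   -65.1]
wrist ring px 337 103 axes 52.1 56.0 world [0.6373 0.2639] rail mm [-24.8 -37.5]
top ring px 245 287 axes 8.4 11.6 world [0.3479 0.0978] rail mm [-320.7 -191.6]
top ring px 288 284 axes 13.4 14.0 world [ 0.348  -0.0168] rail mm [-325.4 -306.1]
top ring px 281 243 axes 12.3 12.9 world [ 0.4573 -0.0065] rail mm [-215.7 -300.3]
top ring px 324 241 axes 12.4 12.6 world [ 0.4536 -0.1219] rail mm [-224.1 -415.4]
top ring px 239 240 axes 12.2 12.5 world [0.4746 0.1069] rail mm [-193.7 -187.7]
side ring px 233 259 axes 5.1 7.8 world [0.643  0.2646] rail mm [-19.1 -37.1]
side ring px 234 258 axes 5.3 9.7 world [0.6411 0.2587] rail mm [-21.2 -42.8]
side ring px 331 243 axes 6.0 11.2 world [0.3485 0.1022] rail mm [-319.9 -187.2]
side ring px 336 223 axes 6.3 10.2 world [ 0.351  -0.0193] rail mm [-322.5 -308.7]
```

```bash
python3 - <<'E'
from h import *
state(); to(.468,.2287,.12,-57.6)
d=cam('top');print([r for r in rects(bev(d,.04,.38,.80,-.40,.42),.80,.42) if 65<r[2]<76])
E
```

```text
t 40.2 tcp [0.5941 0.1949 0.1559] yawY 2.4 z [ 0.001  0.002 -1.   ] F [-0.1  0.9  1. ] gap 0.846 q [-0.29  0.32 -0.08  1.62  0.02  1.19 -0.34]
shift [  38.9 -124.7   35.9] turn [ 0.    -0.003  1.046]
[(0.4565, -0.0066, 70.9, 52.0, np.float64(70.2)), (0.4532, -0.1215, 71.1, 50.9, np.float64(32.6)), (0.4736, 0.1064, 71.5, 51.7, np.float64(76.0))]
```

```bash
python3 -m creep '[4,-13,4,0,0,0.11, 8,-28,8,0,0,0.23, 13,-45,13,0,0,0.35, 18,-60,18,0,0,0.47, 23,-75,22,0,0,0.59, 28,-90,26,0,0,0.71, 33,-105,30,0,0,0.83, 37,-118,34,0,0,0.95, 39,-124.5,36,0,0,1.046, 39,-124.5,36,0,0,1.046, 39,-124.5,36,0,0,1.046]' 0.7
python3 - <<'E'
from h import *
state(); to(.468,.2287,.034,-57.6)
E
```

```text
clock: 41.35
tool_pos: [0.468, 0.2284, 0.1199]
ee_rot: [-3.014, -0.881, -0.002]
wrist_force: [0.2, -0.7, 0.5]
finger_gap: 0.849
t 41.4 tcp [0.468  0.2284 0.1199] yawY -57.4 z [ 0.001  0.002 -1.   ] F [ 0.2 -0.7  0.5] gap 0.849 q [-0.48  0.15 -0.03  1.92  0.    1.08 -1.51]
shift [ 0.  -0.1 85.9] turn [-0.001 -0.001  0.003]
```

```bash
python3 -m creep '[0,0,30,0,0,0, 0,0,60,0,0,0, 0,0,80,0,0,0, 0,0,86,0,0,0, 0,0,86,0,0,0, 0,0,86,0,0,0]'
python3 -m creep '[0,0,0,0,0,0, 0,0,0,0,0,0, 0,0,0,0,0,0, 0,0,0,0,0,0, 0,0,0,0,0,0, 0,0,0,0,0,0]' -1 40
python3 -m creep '[0,0,-20,0,0,0, 0,0,-45,0,0,0, 0,0,-60,0,0,0, 0,0,-60,0,0,0]'
python3 - <<'E'
from h import *
state(); to(.6371,.1904,.094,2.3)
E
```

```text
clock: 41.95
tool_pos: [0.4688, 0.2283, 0.0352]
ee_rot: [-3.015, -0.876, -0.005]
wrist_force: [-0.4, -0.3, 0.2]
finger_gap: 0.853
clock: 42.55
tool_pos: [0.4679, 0.2279, 0.0347]
ee_rot: [-3.016, -0.875, -0.003]
wrist_force: [-0.1, -0.6, 3.9]
finger_gap: 0.571
clock: 42.95
tool_pos: [0.4689, 0.2285, 0.0961]
ee_rot: [-3.015, -0.875, -0.008]
wrist_force: [0.4, 0.8, -1.6]
finger_gap: 0.568
t 43.0 tcp [0.4689 0.2285 0.0961] yawY -57.6 z [ 0.004  0.004 -1.   ] F [ 0.4  0.8 -1.6] gap 0.568 q [-0.48  0.17 -0.03  1.94  0.    1.02 -1.51]
shift [121.7 122.2   2.6] turn [ 0.002 -0.005 -1.046]
```

```bash
python3 -m creep '[10,10,0,0,0,-0.09, 24,24,0,0,0,-0.21, 38,38,0,0,0,-0.33, 54,54,0,0,0,-0.45, 70,70,0,0,0,-0.57, 85,85,0,0,0,-0.69, 100,100,0,0,0,-0.81, 112,112,0,0,0,-0.93, 120,120,0,0,0,-1.03, 122,122.5,0,0,0,-1.046, 122,122.5,0,0,0,-1.046, 122,122.5,0,0,0,-1.046]'
python3 - <<'E'
from h import *
state(); to(.6371,.1904,.036,2.3)
E
```

```text
clock: 44.15
tool_pos: [0.6351, 0.1899, 0.0934]
ee_rot: [-2.176, -2.263, -0.0]
wrist_force: [-0.2, -0.2, -0.4]
finger_gap: 0.57
t 44.1 tcp [0.6351 0.1899 0.0934] yawY 2.2 z [-0.001  0.001 -1.   ] F [-0.2 -0.2 -0.4] gap 0.57 q [-0.25  0.45 -0.1   1.58  0.05  1.11 -0.32]
shift [ 0.3  2.1 57.4] turn [-0.001 -0.002 -0.001]
```

```bash
python3 -m creep '[0,1,20,0,0,0, 0,1,40,0,0,0, 0,1,52,0,0,0, 0,1,57,0,0,0, 0,1,58.5,0,0,0, 0,1,58.5,0,0,0, 0,1,58.5,0,0,0]'
python3 -m creep '[0,0,0,0,0,0, 0,0,0,0,0,0, 2,0,0,0,0,0, 4,0,0,0,0,0, 6,0,0,0,0,0, 6,0,0,0,0,0]' -1 10
python3 -m creep '[6,0,0,0,0,0, 6,0,0,0,0,0, 6,0,0,0,0,0, 6,0,0,0,0,0, 6,5,0,0,0,0, 6,9,0,0,0,0, 6,12,0,0,0,0, 6,15,0,0,0,0, 6,17,0,0,0,0, 6,17,0,0,0,0]' 0.7

```

```text
clock: 44.85
tool_pos: [0.6379, 0.19, 0.0369]
ee_rot: [2.176, 2.265, 0.005]
wrist_force: [0.0, -0.1, -1.5]
finger_gap: 0.574
clock: 45.45
tool_pos: [0.6373, 0.1946, 0.036]
ee_rot: [2.176, 2.265, 0.001]
wrist_force: [0.0, -4.0, -0.6]
finger_gap: 0.573
clock: 46.45
tool_pos: [0.6526, 0.2022, 0.0356]
ee_rot: [-2.175, -2.264, 0.002]
wrist_force: [-4.7, -0.9, 3.2]
finger_gap: 0.849
```

```bash
python3 -m creep '[0,-8,0,0,0,0, 0,-11,0,0,0,0, 0,-11,-35,0,0,0, 0,-11,-75,0,0,0, -40,-40,-110,0,0,0, -80,-60,-120,0,0,0, -90,-60,-120,0,0,0, -90,-60,-120,0,0,0]'
python3 - <<'E'
from h import *
state();rings('wrist');rings('top')
to(.4738,.1066,.12,-14.3)
d=cam('wrist')
print(rects(bev(d,.04,.40,.72,.0,.36,2),.72,.36,2,lo=165))
E
```

```text
clock: 47.25
tool_pos: [0.598, 0.1061, 0.1568]
ee_rot: [2.181, 2.258, 0.005]
wrist_force: [0.5, -0.8, -0.6]
finger_gap: 0.849
t 47.2 tcp [0.598  0.1061 0.1568] yawY 2.0 z [ 0.004  0.001 -1.   ] F [ 0.5 -0.8 -0.6] gap 0.849 q [-0.16  0.28 -0.07  1.67  0.02  1.18 -0.2 ]
wrist ring px 229 370 axes 3.0 5.5 world [ 0.565  -0.0524] rail mm [-109.9 -350.6]
wrist ring px 106 312 axes 28.2 55.8 world [0.4628 0.0043] rail mm [-209.8 -289.7]
wrist ring px 107 193 axes 45.3 52.3 world [0.4742 0.1075] rail mm [-194.1 -187.1]
wrist ring px 339 75 axes 54.0 58.4 world [0.6406 0.1967] rail mm [ -24.3 -104.8]
top ring px 288 284 axes 13.4 15.8 world [ 0.347  -0.0153] rail mm [-326.2 -304.6]
top ring px 281 243 axes 12.2 12.8 world [ 0.4575 -0.0065] rail mm [-215.5 -300.3]
top ring px 324 241 axes 12.4 12.7 world [ 0.4536 -0.1217] rail mm [-224.1 -415.3]
top ring px 178 187 axes 10.9 11.5 world [0.6369 0.2665] rail mm [-25.  -34.9]
shift [   0.6 -123.8   35.2] turn [ 0.001 -0.003  0.29 ]
[(0.6424, 0.1634, 169.1, 55.3, np.float64(92.3))]
```

```bash
python3 -m creep '[0,-20,4,0,0,0.07, 0,-50,10,0,0,0.15, 0,-80,18,0,0,0.22, 0,-108,26,0,0,0.28, 0.5,-123,34,0,0,0.29, 0.5,-123.5,35,0,0,0.29, 0.5,-123.5,35,0,0,0.29, 0.5,-123.5,35,0,0,0.29]' 0.7
python3 - <<'E'
from h import *
state(); to(.4738,.1066,.034,-14.3)
E
```

```text
clock: 48.2
tool_pos: [0.4753, 0.1063, 0.1208]
ee_rot: [-2.479, -1.928, -0.004]
wrist_force: [0.7, -0.2, -0.2]
finger_gap: 0.851
t 48.2 tcp [0.4753 0.1063 0.1208] yawY -14.3 z [ 0.002  0.002 -1.   ] F [ 0.7 -0.2 -0.2] gap 0.851 q [-0.2   0.08 -0.08  1.99  0.    1.07 -0.53]
shift [-0.3 -1.6 86.8] turn [ 0.001 -0.003  0.001]
```

```bash
python3 -m creep '[0,-1,30,0,0,0, 0,-1,60,0,0,0, 0,-1,80,0,0,0, 0,-1,86,0,0,0, 0,-1,86,0,0,0, 0,-1,86,0,0,0]'
python3 -m creep '[0,0,0,0,0,0, 0,0,0,0,0,0, 0,0,0,0,0,0, 0,0,0,0,0,0, 0,0,0,0,0,0, 0,0,0,0,0,0]' -1 40
python3 -m creep '[0,0,-20,0,0,0, 0,0,-45,0,0,0, 0,0,-60,0,0,0, 0,0,-60,0,0,0]'
python3 - <<'E'
from h import *
state(); to(.6399,.1214,.094,2.3)
E
```

```text
clock: 48.8
tool_pos: [0.4744, 0.1062, 0.0356]
ee_rot: [-2.481, -1.927, -0.005]
wrist_force: [1.0, 0.4, 0.5]
finger_gap: 0.853
clock: 49.4
tool_pos: [0.4736, 0.1059, 0.035]
ee_rot: [-2.481, -1.927, -0.004]
wrist_force: [-0.2, -0.9, 3.4]
finger_gap: 0.572
clock: 49.8
tool_pos: [0.4743, 0.1062, 0.0963]
ee_rot: [2.481, 1.927, 0.008]
wrist_force: [0.7, 0.1, -1.0]
finger_gap: 0.567
t 49.8 tcp [0.4743 0.1062 0.0963] yawY -14.3 z [ 0.004  0.003 -1.   ] F [ 0.7  0.1 -1. ] gap 0.567 q [-0.2   0.1  -0.08  2.02  0.01  1.01 -0.53]
shift [ 55.7 156.7   3. ] turn [ 0.004 -0.003 -0.29 ]
```

```bash
python3 -m creep '[8,20,0,0,0,-0.05, 18,50,0,0,0,-0.12, 28,82,0,0,0,-0.18, 40,115,0,0,0,-0.24, 50,142,0,0,0,-0.29, 55.5,156.5,0,0,0,-0.29, 55.5,156.5,0,0,0,-0.29, 55.5,156.5,0,0,0,-0.29]'
python3 - <<'E'
from h import *
state(); to(.6399,.1214,.036,2.3)
E
```

```text
clock: 50.6
tool_pos: [0.6369, 0.1207, 0.0928]
ee_rot: [-2.175, -2.263, 0.002]
wrist_force: [-0.0, -0.2, -1.9]
finger_gap: 0.572
t 50.6 tcp [0.6369 0.1207 0.0928] yawY 2.3 z [-0.003  0.001 -1.   ] F [-0.  -0.2 -1.9] gap 0.572 q [-0.17  0.42 -0.08  1.62  0.03  1.1  -0.21]
shift [ 0.5  3.2 56.7] turn [-0.003 -0.001 -0.   ]
```

```bash
python3 -m creep '[0,1,20,0,0,0, 0,1,40,0,0,0, 0,1,52,0,0,0, 0,1,57,0,0,0, 0,1,58.5,0,0,0, 0,1,58.5,0,0,0, 0,1,58.5,0,0,0]'
python3 -m creep '[0,0,0,0,0,0, 0,0,0,0,0,0, 2,0,0,0,0,0, 4,0,0,0,0,0, 7,0,0,0,0,0, 9,0,0,0,0,0, 9,0,0,0,0,0]' -1 10
python3 -m creep '[0,0,0,0,0,0, 0,0,0,0,0,0, 0,0,0,0,0,0, 0,0,0,0,0,0, 0,5,0,0,0,0, 0,9,0,0,0,0, 0,12,0,0,0,0, 0,15,0,0,0,0, 0,17,0,0,0,0, 0,17,0,0,0,0]' 0.7
python3 -m creep '[0,-8,0,0,0,0, 0,-11,0,0,0,0, 0,-11,-35,0,0,0, 0,-11,-75,0,0,0, -40,-50,-110,0,0,0, -80,-80,-120,0,0,0, -95,-90,-120,0,0,0, -95,-90,-120,0,0,0]'
python3 - <<'E'
from h import *
state();rings('wrist');rings('top')
to(.4565,-.0066,.12,-19.3)
E
```

```text
clock: 51.3
tool_pos: [0.6401, 0.1211, 0.0372]
ee_rot: [2.176, 2.265, 0.005]
wrist_force: [0.6, -0.1, -0.9]
finger_gap: 0.573
clock: 52.0
tool_pos: [0.6393, 0.1249, 0.0363]
ee_rot: [2.177, 2.261, -0.005]
wrist_force: [-1.8, -8.5, 1.9]
finger_gap: 0.573
clock: 53.0
tool_pos: [0.6554, 0.1306, 0.036]
ee_rot: [-2.175, -2.264, -0.0]
wrist_force: [-2.7, 0.3, 2.3]
finger_gap: 0.852
clock: 53.8
tool_pos: [0.5686, 0.026, 0.1576]
ee_rot: [2.183, 2.255, 0.002]
wrist_force: [0.4, -0.0, -0.0]
finger_gap: 0.85
t 53.8 tcp [0.5686 0.026  0.1576] yawY 1.9 z [ 0.003 -0.001 -1.   ] F [ 0.4 -0.  -0. ] gap 0.85 q [-0.06  0.21 -0.04  1.77  0.01  1.17 -0.07]
wrist ring px 3 245 axes 20.3 33.7 world [ 0.3579 -0.0179] rail mm [-315.4 -307.6]
wrist ring px 127 235 axes 42.5 49.5 world [ 0.4568 -0.0062] rail mm [-216.2 -299.9]
wrist ring px 341 108 axes 5.0 8.7 world [0.6149 0.095 ] rail mm [ -54.1 -205.4]
wrist ring px 388 61 axes 54.1 60.1 world [0.6434 0.1265] rail mm [ -24.3 -175. ]
top ring px 244 288 axes 13.4 15.0 world [0.3466 0.1013] rail mm [-321.8 -188.1]
top ring px 324 241 axes 12.4 12.7 world [ 0.4536 -0.1217] rail mm [-224.1 -415.3]
top ring px 228 184 axes 5.1 9.0 world [0.635  0.1287] rail mm [ -32.6 -172.4]
top ring px 178 187 axes 10.9 11.5 world [0.637  0.2665] rail mm [-24.9 -34.9]
top ring px 203 184 axes 11.3 11.7 world [0.6403 0.1965] rail mm [ -24.5 -105. ]
top ring px 228 179 axes 7.1 10.4 world [0.6489 0.1267] rail mm [ -18.8 -175. ]
shift [ -33.7 -114.9   36.2] turn [ 0.003 -0.003  0.375]
```

```bash
python3 -m creep '[-5,-18,4,0,0,0.08, -13,-46,10,0,0,0.17, -21,-74,18,0,0,0.26, -29,-100,26,0,0,0.34, -33.5,-114,34,0,0,0.375, -33.5,-114.5,36,0,0,0.375, -33.5,-114.5,36,0,0,0.375, -33.5,-114.5,36,0,0,0.375]' 0.7
python3 - <<'E'
from h import *
state(); to(.4567,-.0065,.034,-19.3)
E
```

```text
clock: 54.7
tool_pos: [0.4583, -0.005, 0.1203]
ee_rot: [-2.558, -1.823, -0.005]
wrist_force: [0.4, 0.1, -0.4]
finger_gap: 0.854
t 54.7 tcp [ 0.4583 -0.005   0.1203] yawY -19.1 z [ 0.002  0.002 -1.   ] F [ 0.4  0.1 -0.4] gap 0.854 q [-0.04  0.02 -0.01  2.06 -0.    1.07 -0.38]
shift [-2.1 -1.1 86.3] turn [ 0.001 -0.003  0.004]
```

```bash
python3 -m creep '[-1.5,-1,30,0,0,0, -1.5,-1,60,0,0,0, -1.5,-1,80,0,0,0, -1.5,-1,86,0,0,0, -1.5,-1,86,0,0,0, -1.5,-1,86,0,0,0]'
python3 -m creep '[0,0,0,0,0,0, 0,0,0,0,0,0, 0,0,0,0,0,0, 0,0,0,0,0,0, 0,0,0,0,0,0, 0,0,0,0,0,0]' -1 40
python3 -m creep '[0,0,-20,0,0,0, 0,0,-45,0,0,0, 0,0,-60,0,0,0, 0,0,-60,0,0,0]'
python3 - <<'E'
from h import *
state(); to(.6428,.0515,.094,2.3)
E
```

```text
clock: 55.3
tool_pos: [0.4567, -0.0068, 0.0348]
ee_rot: [2.56, 1.821, 0.005]
wrist_force: [0.7, 0.3, 0.4]
finger_gap: 0.85
clock: 55.9
tool_pos: [0.456, -0.0071, 0.0344]
ee_rot: [-2.561, -1.82, -0.004]
wrist_force: [0.5, -0.2, 3.0]
finger_gap: 0.571
clock: 56.3
tool_pos: [0.4565, -0.007, 0.0954]
ee_rot: [2.56, 1.82, 0.007]
wrist_force: [1.1, 1.0, -1.7]
finger_gap: 0.571
t 56.3 tcp [ 0.4565 -0.007   0.0954] yawY -19.2 z [ 0.004  0.002 -1.   ] F [ 1.1  1.  -1.7] gap 0.571 q [-0.04  0.04 -0.    2.09 -0.    1.01 -0.38]
shift [116.5 156.7   2.2] turn [ 0.004 -0.002 -0.375]
```

```bash
python3 -m creep '[13,18,0,0,0,-0.05, 35,46,0,0,0,-0.12, 57,76,0,0,0,-0.2, 80,106,0,0,0,-0.28, 102,136,0,0,0,-0.35, 114,153,0,0,0,-0.375, 116.5,156.7,0,0,0,-0.375, 116.5,156.7,0,0,0,-0.375, 116.5,156.7,0,0,0,-0.375]'
python3 - <<'E'
from h import *
state(); to(.6428,.0515,.036,2.3)
E
```

```text
clock: 57.2
tool_pos: [0.64, 0.0507, 0.0928]
ee_rot: [-2.176, -2.263, 0.001]
wrist_force: [-0.3, -0.3, -1.9]
finger_gap: 0.571
t 57.2 tcp [0.64   0.0507 0.0928] yawY 2.3 z [-0.002  0.001 -1.   ] F [-0.3 -0.3 -1.9] gap 0.571 q [-0.08  0.41 -0.05  1.64  0.02  1.1  -0.1 ]
shift [ 0.6  3.  56.8] turn [-0.002 -0.001 -0.001]
```

Same placing sequence.

```bash
python3 -m creep '[0,1,20,0,0,0, 0,1,40,0,0,0, 0,1,52,0,0,0, 0,1,57,0,0,0, 0,1,58.5,0,0,0, 0,1,58.5,0,0,0, 0,1,58.5,0,0,0]'
python3 -m creep '[0,0,0,0,0,0, 0,0,0,0,0,0, 2,0,0,0,0,0, 4,0,0,0,0,0, 7,0,0,0,0,0, 9,0,0,0,0,0, 9,0,0,0,0,0]' -1 10
python3 -m creep '[0,0,0,0,0,0, 0,0,0,0,0,0, 0,0,0,0,0,0, 0,0,0,0,0,0, 0,5,0,0,0,0, 0,9,0,0,0,0, 0,12,0,0,0,0, 0,15,0,0,0,0, 0,17,0,0,0,0, 0,17,0,0,0,0]' 0.7
python3 -m creep '[0,-8,0,0,0,0, 0,-11,0,0,0,0, 0,-11,-35,0,0,0, 0,-11,-75,0,0,0, -40,-50,-110,0,0,0, -80,-80,-120,0,0,0, -120,-100,-120,0,0,0, -130,-100,-120,0,0,0, -130,-100,-120,0,0,0]'
python3 - <<'E'
from h import *
state();rings('wrist');rings('top')
d=cam('top');print([r for r in rects(bev(d,.04,.38,.60,-.40,.42),.60,.42) if 65<r[2]<76])
to(.4534,-.1217,.12,-57.4)
E
```

```text
clock: 57.9
tool_pos: [0.6434, 0.0516, 0.0366]
ee_rot: [2.176, 2.265, 0.005]
wrist_force: [0.5, -0.2, -1.8]
finger_gap: 0.569
clock: 58.6
tool_pos: [0.6426, 0.0554, 0.0357]
ee_rot: [2.177, 2.26, -0.004]
wrist_force: [0.3, -8.5, -0.1]
finger_gap: 0.575
clock: 59.6
tool_pos: [0.6582, 0.0612, 0.0353]
ee_rot: [-2.174, -2.264, 0.001]
wrist_force: [-5.6, -0.1, 3.9]
finger_gap: 0.85
clock: 60.5
tool_pos: [0.5638, -0.0779, 0.1563]
ee_rot: [2.182, 2.256, 0.003]
wrist_force: [-0.1, -1.1, 0.7]
finger_gap: 0.851
t 60.5 tcp [ 0.5638 -0.0779  0.1563] yawY 1.9 z [ 0.003 -0.001 -1.   ] F [-0.1 -1.1  0.7] gap 0.851 q [ 0.08  0.21  0.01  1.77 -0.    1.16  0.13]
wrist ring px 190 235 axes 5.1 9.5 world [ 0.5008 -0.108 ] rail mm [-176.3 -403.5]
wrist ring px 129 249 axes 41.4 49.0 world [ 0.4533 -0.1211] rail mm [-224.4 -414.6]
wrist ring px 354 66 axes 12.2 22.5 world [0.6157 0.0188] rail mm [ -56.4 -281.5]
wrist ring px 406 9 axes 50.3 55.9 world [0.6464 0.0546] rail mm [ -24.2 -247. ]
top ring px 243 288 axes 13.4 14.0 world [0.3461 0.1033] rail mm [-322.3 -186. ]
top ring px 288 284 axes 12.1 13.0 world [ 0.3482 -0.0161] rail mm [-325.1 -305.4]
top ring px 179 187 axes 11.0 11.5 world [0.6369 0.2665] rail mm [-25.  -34.9]
top ring px 203 184 axes 11.3 11.6 world [0.6404 0.1964] rail mm [ -24.5 -105.1]
top ring px 253 178 axes 11.0 11.4 world [0.6457 0.0561] rail mm [ -24.9 -245.4]
[]
shift [ -45.6 -113.7   35. ] turn [ 0.    -0.003  1.043]
```

```bash
python3 -m creep '[-4,-11,4,0,0,0.11, -10,-24,8,0,0,0.23, -15,-39,13,0,0,0.35, -21,-54,18,0,0,0.47, -27,-69,22,0,0,0.59, -33,-84,26,0,0,0.71, -39,-98,30,0,0,0.83, -43,-109,34,0,0,0.95, -45.5,-113.5,36,0,0,1.043, -45.5,-113.5,36,0,0,1.043, -45.5,-113.5,36,0,0,1.043]' 0.7
python3 - <<'E'
from h import *
state(); to(.4534,-.1215,.034,-57.4)
E
```

```text
clock: 61.75
tool_pos: [0.4538, -0.1216, 0.1192]
ee_rot: [-3.012, -0.887, -0.003]
wrist_force: [-0.5, 0.3, 0.4]
finger_gap: 0.853
t 61.8 tcp [ 0.4538 -0.1216  0.1192] yawY -57.2 z [ 0.001  0.002 -1.   ] F [-0.5  0.3  0.4] gap 0.853 q [ 0.09  0.04  0.11  2.04 -0.01  1.07 -0.79]
shift [-0.5 -0.2 85.2] turn [-0.001 -0.002  0.003]
```

```bash
python3 -m creep '[0,0,30,0,0,0, 0,0,60,0,0,0, 0,0,80,0,0,0, 0,0,85.5,0,0,0, 0,0,85.5,0,0,0, 0,0,85.5,0,0,0]'
python3 -m creep '[0,0,0,0,0,0, 0,0,0,0,0,0, 0,0,0,0,0,0, 0,0,0,0,0,0, 0,0,0,0,0,0, 0,0,0,0,0,0]' -1 40
python3 -m creep '[0,0,-20,0,0,0, 0,0,-45,0,0,0, 0,0,-60,0,0,0, 0,0,-60,0,0,0]'
python3 - <<'E'
from h import *
state(); to(.6457,-.0185,.094,2.3)
E
```

```text
clock: 62.35
tool_pos: [0.4542, -0.1226, 0.0346]
ee_rot: [-3.015, -0.882, -0.004]
wrist_force: [0.5, -0.7, 0.1]
finger_gap: 0.851
clock: 62.95
tool_pos: [0.4533, -0.1228, 0.034]
ee_rot: [-3.015, -0.88, -0.003]
wrist_force: [-0.3, 0.5, 3.8]
finger_gap: 0.569
clock: 63.35
tool_pos: [0.4544, -0.1231, 0.0953]
ee_rot: [3.016, 0.88, 0.007]
wrist_force: [-0.2, 0.0, -1.3]
finger_gap: 0.575
t 63.4 tcp [ 0.4544 -0.1231  0.0953] yawY -57.5 z [ 0.005  0.001 -1.   ] F [-0.2  0.  -1.3] gap 0.575 q [ 0.1   0.07  0.12  2.06 -0.01  1.01 -0.78]
shift [217.5  14.7   2.3] turn [ 0.004 -0.003 -1.043]
```

```bash
python3 -m creep '[15,1,0,0,0,-0.09, 38,3,0,0,0,-0.21, 62,4,0,0,0,-0.33, 88,6,0,0,0,-0.45, 114,8,0,0,0,-0.57, 140,10,0,0,0,-0.69, 165,11,0,0,0,-0.81, 190,13,0,0,0,-0.93, 210,14,0,0,0,-1.03, 217.5,15,0,0,0,-1.043, 217.5,15,0,0,0,-1.043, 217.5,15,0,0,0,-1.043]'
python3 - <<'E'
from h import *
state(); to(.6457,-.0185,.036,2.3)
E
```

```text
clock: 64.55
tool_pos: [0.6431, -0.0194, 0.0929]
ee_rot: [-2.178, -2.262, 0.001]
wrist_force: [-1.2, 0.2, -2.0]
finger_gap: 0.572
t 64.5 tcp [ 0.6431 -0.0194  0.0929] yawY 2.2 z [-0.002  0.001 -1.   ] F [-1.2  0.2 -2. ] gap 0.572 q [ 0.03  0.41 -0.06  1.63  0.02  1.1   0.01]
shift [ 0.7  2.7 56.9] turn [-0.002 -0.001 -0.002]
```

```bash
python3 -m creep '[0,1,20,0,0,0, 0,1,40,0,0,0, 0,1,52,0,0,0, 0,1,57,0,0,0, 0,1,58.5,0,0,0, 0,1,58.5,0,0,0, 0,1,58.5,0,0,0]'
python3 -m creep '[0,0,0,0,0,0, 0,0,0,0,0,0, 2,0,0,0,0,0, 4,0,0,0,0,0, 7,0,0,0,0,0, 9,0,0,0,0,0, 9,0,0,0,0,0]' -1 10
python3 -m creep '[0,0,0,0,0,0, 0,0,0,0,0,0, 0,0,0,0,0,0, 0,0,0,0,0,0, 0,5,0,0,0,0, 0,9,0,0,0,0, 0,12,0,0,0,0, 0,15,0,0,0,0, 0,17,0,0,0,0, 0,17,0,0,0,0]' 0.7
python3 -m creep '[0,-8,0,0,0,0, 0,-11,0,0,0,0, 0,-11,-35,0,0,0, 0,-11,-75,0,0,0, -30,-50,-110,0,0,0, -60,-90,-130,0,0,0, -70,-130,-160,0,0,0, -70,-160,-180,0,0,0, -70,-170,-180,0,0,0, -70,-170,-180,0,0,0]'
python3 - <<'E'
from h import *
state();rings('top');rings('wrist');rings('side')
d=cam('top');im=bev(d,.04,.58,.72,-.08,.34,2)
print(rects(im,.72,.34,2)); 
d2=cam('wrist');im2=bev(d2,.04,.58,.72,-.08,.34,2)
cv2.imwrite('pics/fin.png',np.vstack([im[:280],im2[:280]])[:,:800,::-1])
for c in ('top','side','wrist'):
  cam(c)
  for n in ('vial0','chart_end_a','chart','sharps_bin','phone','forceps'): print(c,n,[(np.round(m['centre'],4),round(m['p'],2)) for m in finder.mark_of(n,c)][:3])
E
```

```text
clock: 65.25
tool_pos: [0.6462, -0.0184, 0.0365]
ee_rot: [2.176, 2.265, 0.005]
wrist_force: [-0.4, 0.2, -1.9]
finger_gap: 0.569
clock: 65.95
tool_pos: [0.6454, -0.0148, 0.0357]
ee_rot: [2.176, 2.259, -0.004]
wrist_force: [0.2, -9.4, -1.1]
finger_gap: 0.576
clock: 66.95
tool_pos: [0.661, -0.0087, 0.0352]
ee_rot: [-2.175, -2.263, 0.001]
wrist_force: [-5.0, 0.3, 4.0]
finger_gap: 0.848
clock: 67.95
tool_pos: [0.4946, -0.086, 0.2162]
ee_rot: [2.176, 2.263, 0.006]
wrist_force: [0.7, -0.5, -0.4]
finger_gap: 0.847
t 68.0 tcp [ 0.4946 -0.086   0.2162] yawY 2.2 z [ 0.004  0.001 -1.   ] F [ 0.7 -0.5 -0.4] gap 0.847 q [ 0.14  0.02 -0.02  1.85 -0.    1.27  0.16]
top ring px 243 288 axes 13.4 14.1 world [0.346  0.1034] rail mm [-322.3 -186. ]
top ring px 288 284 axes 13.2 13.8 world [ 0.3481 -0.0168] rail mm [-325.2 -306.1]
top ring px 178 187 axes 10.9 11.5 world [0.637  0.2665] rail mm [-24.9 -34.9]
top ring px 203 184 axes 11.3 11.6 world [0.6404 0.1964] rail mm [ -24.5 -105.1]
top ring px 253 178 axes 11.0 11.4 world [0.6457 0.0562] rail mm [ -24.9 -245.4]
top ring px 278 175 axes 11.4 12.2 wo
[... 1279 characters left out ...]
]), 0.48)]
side chart_end_a [(array([ 0.5505, -0.2955, -0.003 ]), 0.58), (array([ 0.7043, -0.2881,  0.1103]), 0.57), (array([0.6388, 0.196 , 0.0041]), 0.35)]
side chart [(array([ 0.6296, -0.2923,  0.0572]), 0.84)]
side sharps_bin [(array([ 0.5933, -0.507 , -0.0013]), 0.63), (array([ 0.5459, -0.2923, -0.0017]), 0.54)]
side phone [(array([ 0.7048, -0.2899,  0.11  ]), 0.74), (array([0.6398, 0.2664, 0.001 ]), 0.64), (array([ 0.7927,  0.0412, -0.0023]), 0.56)]
side forceps [(array([0.399 , 0.5227, 0.0026]), 0.68)]
wrist vial0 [(array([ 0.4347, -0.2779,  0.008 ]), 0.9)]
wrist chart_end_a [(array([ 0.5554, -0.291 ,  0.0023]), 0.63)]
wrist chart []
wrist sharps_bin []
wrist phone []
wrist forceps []
```

View pics/fin.png

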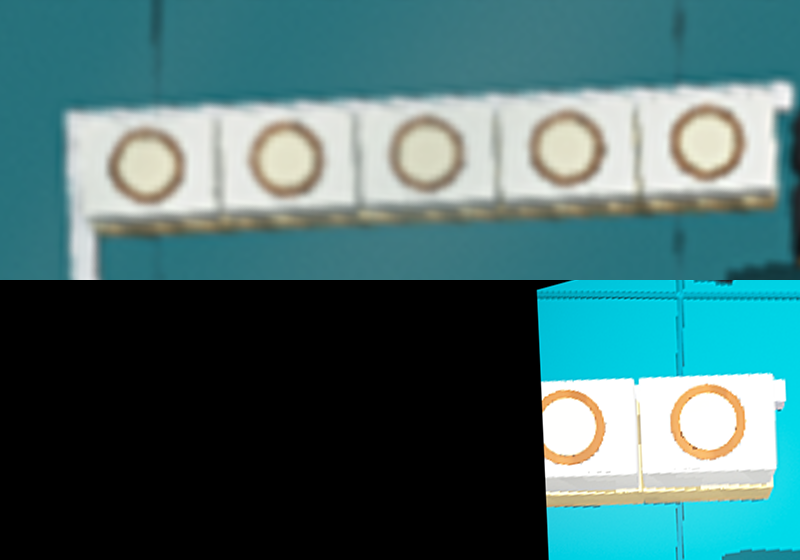

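```bash
python3 -m creep '[30,5,-5,0,0,0, 75,15,-15,0,0,0, 115,25,-25,0,0,0, 145,30,-30,0,0,0, 155,35,-34,0,0,0, 155,35,-34,0,0,0, 155,35,-34,0,0,0]'
python3 - <<'E'
from h import *
state();rings('wrist')
d=cam('wrist')
# view in rail frame at z=.04: col along -y, row along -x ; 4 px/mm
s=4;xs=-.06;W=int(.36*1000*s);H=int(.08*1000*s)
rx,ry=np.meshgrid(.01-(np.arange(H)+.5)/1000/s,-(np.arange(W)+.5)/1000/s,indexing='ij')
P=np.zeros((H*W,3));P[:,:2]=O+rx.reshape(-1,1)*ex+ry.reshape(-1,1)*ey;P[:,2]=.04
p,_=cv2.projectPoints(P,cv2.Rodrigues(d['R'])[0],d['t'],d['intrinsics'],d['D']);m=p.reshape(H,W,2).astype(np.float32)
im=cv2.remap(d['image'],m[...,0],m[...,1],cv2.INTER_LINEAR)
hsv=cv2.cvtColor(im,cv2.COLOR_RGB2HSV)
teal=((hsv[...,0]>80)&(hsv[...,0]<110)&(hsv[...,1]>100)).astype(float)   # table
wood=((hsv[...,0]>12)&(hsv[...,0]<35)&(hsv[...,1]>40)).astype(float)
for k in range(5):
    c0,c1=int((70*k+8)*s),int((70*k+62)*s);r0=int(20*s)
    for nm,M in (('bottom edge',teal),('wood top',wood)):
        t,v=[],[]
        for c in range(c0,c1,2):
            q=np.where(M[int(45*s):,c]>0)[0]
            if len(q): t.append(c/s);v.append(q[0]/s+45)
        if len(t)>20:
            pf=np.polyfit(t,v,1);r=np.array(v)-np.polyval(pf,t);ok=abs(r)<1.5*r.std()+.1;pf=np.polyfit(np.array(t)[ok],np.array(v)[ok],1)
            print(k,nm,'slope deg rel rail',round(np.degrees(np.arctan(pf[0])),2),'n',len(t),'row mm',round(np.mean(v),1))
E
```

```text
clock: 69.95
tool_pos: [0.5236, 0.0686, 0.2491]
ee_rot: [-2.178, -2.263, -0.001]
wrist_force: [0.9, -0.2, -0.0]
finger_gap: 0.848
t 70.0 tcp [0.5236 0.0686 0.2491] yawY 2.2 z [ 0.  0. -1.] F [ 0.9 -0.2 -0. ] gap 0.848 q [-0.02  0.07 -0.17  1.74  0.01  1.34 -0.15]
wrist ring px 387 251 axes 28.8 31.3 world [ 0.6493 -0.0135] rail mm [ -24.2 -315.2]
wrist ring px 104 244 axes 31.0 36.7 world [ 0.3479 -0.0159] rail mm [-325.3 -305.2]
wrist ring px 393 188 axes 34.0 37.9 world [0.6459 0.0564] rail mm [ -24.7 -245.2]
wrist ring px 89 129 axes 35.9 42.0 world [0.346 0.104] rail mm [-322.3 -185.3]
wrist ring px 400 117 axes 37.3 41.7 world [0.6434 0.1264] rail mm [ -24.3 -175.1]
wrist ring px 409 37 axes 40.3 45.9 world [0.6408 0.1966] rail mm [ -24.1 -104.9]
1 bottom edge slope deg rel rail 0.29 n 108 row mm 69.2
1 wood top slope deg rel rail -1.14 n 108 row mm 53.0
2 bottom edge slope deg rel rail 0.77 n 108 row mm 69.6
2 wood top slope deg rel rail -0.84 n 108 row mm 53.2
3 bottom edge slope deg rel rail -0.28 n 108 row mm 69.7
3 wood top slope deg rel rail -1.47 n 108 row mm 53.3
4 bottom edge slope deg rel rail 9.34 n 108 row mm 73.1
4 wood top slope deg rel rail -35.63 n 67 row mm 52.6
```

```bash
python3 -c "
from station import env
print(env.hand_in())"
```

```text
the job is handed in; nothing more can be done
None
```

The job is handed in at about 70 s of the 208 s. `env.hand_in()` gave no verdict, so the results below are from my own last checks.

- **Vials:** both stand upright in the rack wells. The network puts them within a few mm of the well centres, with bases 3 to 9 mm above the table (the well floor is at 6 mm).
- **Chart:** it leans pictures up on the power unit at about 36°. Its foot is near the middle of the stop, about 8 to 13 mm from it depending on the camera (limit 15 mm). I did not measure its squareness beyond looking at the picture.
- **Blocks:** all five white blocks form one closed row against the fence and end stop. The inlay rings read 24 to 25 mm from the fence, and 35, 105, 175, 245 and 315 mm from the stop.
- **Left alone:** the two red look-alikes were not touched. The bin, forceps and phone still read where they started, within camera error.

Three things did not go straight through:
- **First vial:** my first grasp lifted before the fingers had closed. The vial stayed standing and the second try held.
- **First block:** it came down tilted on the end stop. I slid it off and pushed it flush.
- **Knocked block:** one block was knocked about 2 cm aside during the run, and I measured it again before grasping it.

The final angle check was incomplete. It confirmed three blocks within about 1.5° of the fence. The first block was outside the wrist camera's view, and the last gave no usable edge fit. For those two I rely on their ring positions and the picture, which looks flush except for a seam of about 1 mm before the last block.

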